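Put the bearing press cups away under their twist-lock cover

TASK

Put the bearing press cups away in their stand: nest every cup that lies on the bench upright inside the next larger one, the largest standing in the stand's lip. Then set the cover over them with its ears right down through the gaps of the lock ring (the ring has to be turned open by its lever first), and finally turn the ring fully to its locked mark; leave the tools and the ball bearing where they lie.

Things in the scene. Friction and masses are not known exactly. Their poses are not given: they have to be found in the camera images.
- stand: round dark steel storage stand, fixed: disc 138 mm across, 6 mm high, with a raised lip in the middle (65 mm inside, 70 mm outside diameter, 4 mm high above the disc) in which the largest cup stands with 1.5 mm play. The captive lock ring turns round it. Origin: centre of the disc's underside, at bench height; z is the ring's axis. The cover's ears belong at its +y and -y
- stand_seat (a point): centre of the seat inside the lip, on top of the disc, 6 mm above the bench
- mark_open (a point): long brass bar on the disc's edge: the lever points over it when the ring is open (lever at 210 degrees, anticlockwise from above from the stand's x axis)
- mark_locked (a point): pair of short brass bars on the disc's edge: the lever points over it when the ring is locked (lever at 150 degrees)
- lock_ring (a joint): turn of the ring about the stand's z, rad: 0 = open stop, growing clockwise seen from above to 1.047 = locked stop. Stiff (0.2 N m, 2 to 3 N at the lever), stays where left; starts shut or half shut (0.55 to 1.0)
- lever (a point): middle of the upright black grip of the ring's lever, 91 mm from the ring's axis, 20.5 mm above the bench (grip from 8.5 to 32.5 mm); 12 mm thick across the lever, 30 mm long along it; turns with the ring
- ring_flange (a point): centre of the ring's top face, 18 mm above the bench. Aluminium ring, 124 mm outside, 110 mm inside diameter, with an inward flange (90 mm inside diameter, 4.5 mm thick, underside 13.5 mm above the bench) that has two gaps 60 degrees wide; open, they stand at +y and -y of the stand; turned, the flange covers the cover's ears with 2.5 mm play
- cup_62: turned steel bearing press cup, mouth up: 62 mm outside, 57 mm bore, 2.5 mm wall, 10 mm floor, 36 mm high (all cups); foot 1.5 mm slimmer all round over its lowest 3 mm. Origin: centre of its underside, z up. The largest; always there. Goes into the stand's lip; there its underside is 6 mm and its rim 42 mm above the bench.
- cup_52: turned steel bearing press cup, mouth up: 52 mm outside, 47 mm bore, 2.5 mm wall, 10 mm floor, 36 mm high (all cups); foot 1.5 mm slimmer all round over its lowest 3 mm. Origin: centre of its underside, z up. Nested, it rests on the floor of the next larger cup present (2.5 mm play all round in the next size up) and stands 10 mm out of it. May be absent.
- cup_42: turned steel bearing press cup, mouth up: 42 mm outside, 37 mm bore, 2.5 mm wall, 10 mm floor, 36 mm high (all cups); foot 1.5 mm slimmer all round over its lowest 3 mm. Origin: centre of its underside, z up. Nested, it rests on the floor of the next larger cup present (2.5 mm play all round in the next size up) and stands 10 mm out of it. May be absent.
- cup_32: turned steel bearing press cup, mouth up: 32 mm outside, 27 mm bore, 2.5 mm wall, 10 mm floor, 36 mm high (all cups); foot 1.5 mm slimmer all round over its lowest 3 mm. Origin: centre of its underside, z up. Nested, it rests on the floor of the next larger cup present (2.5 mm play all round in the next size up) and stands 10 mm out of it. May be absent.
- cup_22: turned steel bearing press cup, mouth up: 22 mm outside, 17 mm bore, 2.5 mm wall, 10 mm floor, 36 mm high (all cups); foot 1.5 mm slimmer all round over its lowest 3 mm. Origin: centre of its underside, z up. Nested, it rests on the floor of the next larger cup present (2.5 mm play all round in the next size up) and stands 10 mm out of it. May be absent.
- cover: grey bell-shaped cover, 82 mm outside, 76 mm inside, 83 mm high without handle (80 mm inside), two steel ears at its foot at +y and -y (24 mm wide, 5 mm thick, reaching 51 mm from the axis). Origin: centre of its open underside, z up. Seated, its origin is 6 mm above the bench; stopped by a ring that is not open, 18 mm. Either way round (half a turn) will do
- cover_handle (a point): centre of the black bar handle on the cover, 101 mm above the cover's underside; the bar is 14 mm thick (along the cover's x), 46 mm long (along its y), 16 mm high
- bearing_small: ball bearing 24 mm across, 8 mm high, lying flat; not part of the job
- adjustable_wrench: adjustable wrench, 201 mm long, 12 mm thick, long axis y; not part of the job. Behind it the solid blue parts cabinet begins (x over 0.66, y 0.2 to 0.45)
- nose_pliers: nose pliers with blue grips, 172 mm long, 11 mm thick, long axis y; not part of the job
- screwdriver_black: small screwdriver with a red handle, 180 mm long, handle 30 mm thick, long axis y; not part of the job
- chuck_key: small T-shaped chuck key, 75 x 82 mm, 17 mm high; not part of the job
There are look-alikes about, which are no part of the job. Leave any pink look-alike of the cup_22 alone.

How it is judged:
By the outcome, as a careful person would: the job done as asked, in the order asked, and still so for the second after the job is handed in, with the robot touching nothing.
Of cup_52, cup_42, cup_32, cup_22 only 2 to 4 are there at a start; the rules pass over those that are not, and their reading is None.
At some moment in a run one of cover, cup_62, cup_52, cup_42 may be knocked a few centimetres aside while the robot is not near it.
It also fails if it takes over 210 s, if anything falls off the work surface, if the arm or the gripper's body presses on something with over 40 N, if the wrist force passes 120 N, or if a joint passes its speed limit or range.

ROBOT

A 6-joint arm with a two-finger parallel gripper is mounted at the origin on a cart in front of the work surface, level with it; the furniture and walls round the work are solid. World frame = base frame: x ahead of the robot, y to its left, z up, the work surface at z = 0. Lengths are in mm, angles in rad, forces in N, time in s.
With the tool pointing down it reaches from about 275 to 750 mm from the base axis. Payload 10.2 kg.
Tool frame: the origin (TCP) lies on the centre line of the jaws, within the pads' length; the fingertips stand 17 mm ahead of it and the grasp point (between the pads) lies 2 mm behind it; z points along the fingers, y is the line along which they close (so a half turn about z gives the same grasp; the last joint's range is limited). The gripper opens to 85 mm and grips with 20 to 120 N. Pads are 22 mm wide; open, the fingers measure 114 mm over their backs; the gripper's body (76 mm by 85 mm) begins 54 mm behind the grasp point. The pads swing forward as they close: fully open they stand 13 mm farther back than shut.
Start: joints at [0.929, 0.313, 1.498, -0, 1.331, -0.223], TCP at [213.512, 479.629, 248.294] pointing down, gripper open.
Joint ranges: [-2.94, 2.94], [-0.97, 2.17], [0.19, 2.56], [-1.23, 4.37], [0.02, 3.11], [-2.88, 2.88]. Speed limits (rad/s): [2.39, 2.39, 3.01, 3.14, 3.14, 3.14].

INTERFACE

Orientations are given as a unit quaternion [w, x, y, z].
In Python, from rig import ctrl gives the robot as it stands. The module is installed in compiled form; this text tells all that it offers.
- The arm moves only by the shell command python3 -m jog 'ROWS' [FORCE]. ROWS is JSON, a list of rows, each an object with "delta_pos": the shift along the world's x, y, z in mm, a list of three; "angular": the turn, a rotation vector about the world's x, y, z in rad, a list of three; "fingers": the opening, from 0 (shut) to 1 (fully open). In form: [{"delta_pos": [tx, ty, tz], "angular": [rx, ry, rz], "fingers": fingers}, ...]. A call has 1 to 10 rows; each row is the pose to reach, as a shift and turn from the pose commanded when the call began; what a row does not reach only later rows make up. A row lasts 1/8 s, in which the tool goes at most 62.5 mm and 10.7 degrees, less where a joint would pass 70% of its speed; a pose out of reach is approached as far as the arm can. A call with a gripper value outside its range is refused whole. The fingers move at their own pace and stop on an object; FORCE is the grip in N (left out, the last holds). Time passes only in rows, so rows that repeat a pose let the fingers close. It gives the time, the measured TCP pose, the force, the opening and the grip force at its end, in the units of the state.
- ctrl.sense(): the state, without advancing time (a new reading comes with each control period).
- ctrl.capture(name): name is "side" or "top" or "wrist"; returns a dict with "pixels" (400x640x3 uint8, blue, green, red), "fx", "fy", "cx", "cy" (pixels), "R" (3x3) and "t" (3): a world point X has camera coordinates R X + t. Camera axes: x right, y down, z forward; pixel columns grow to the right and rows downward; lengths in mm; the calibration is good to about 2 mm. The wrist camera is an equidistant fisheye: a pixel r from the principal point sees the ray r / f radians off the axis. A picture is of the moment at which its call begins. There is no depth.
- ctrl.finish_job(): hands the job in; it is judged then, once.
The state is a dict: "time_s": time; "joints": joint angles; "dq": joint speeds; "tau": joint torques, N m; "eef_pos": TCP position; "ee_rot": TCP orientation; "force": force on the tool from outside, world axes, zero at the start; "wrist_torque": the same for the moment, N m; "grip_width": opening from 0.0 (shut) to 1.0 (fully open); "grip_force": force on a finger pad.
Only numpy, scipy, OpenCV 4.12 (cv2) and the standard library are available. Lean on these libraries where they do the work, as an engineer would, in place of code of your own. Each camera call takes 0.05 s, during which the arm holds its last target. There are 200 camera calls.

## Working session

There is one attempt and no reset: what is moved stays moved. The work goes in short steps, Python scripts to look and compute and a shell command to move; the robot and the scene stay as the last step left them, time stands still between calls to the robot, and variables do not carry over. Pictures are saved under pics/ and viewed, at most 14 in all, crops included, and the job is handed in when it is done.

```bash
mkdir -p pics; cat > h.py <<'E'
import numpy as np, cv2, json
from rig import ctrl
def snap(name,fn):
    c=ctrl.capture(name); im=np.array(c["pixels"],dtype=np.uint8)
    cv2.imwrite(f"pics/{fn}.png",im)
    json.dump({k:np.array(c[k]).tolist() for k in("fx","fy","cx","cy","R","t")}|{"name":name},open(f"pics/{fn}.json","w"))
    return im
def cal(fn): 
    d=json.load(open(f"pics/{fn}.json")); d["R"]=np.array(d["R"]);d["t"]=np.array(d["t"]); return d
def ray(fn,u,v):
    c=cal(fn); a=(u-c["cx"])/c["fx"]; b=(v-c["cy"])/c["fy"]
    if c["name"]=="wrist":
        r=np.hypot(a,b); s=np.sin(r)/r if r>1e-9 else 1; d=np.array([a*s,b*s,np.cos(r)])
    else: d=np.array([a,b,1.])
    d=c["R"].T@d; return -c["R"].T@c["t"], d/np.linalg.norm(d)
def atz(fn,u,v,z):
    o,d=ray(fn,u,v); return o+d*(z-o[2])/d[2]
def tri(*obs):
    A=np.zeros((3,3));b=np.zeros(3)
    for f,u,v in obs:
        o,d=ray(f,u,v);P=np.eye(3)-np.outer(d,d);A+=P;b+=P@o
    X=np.linalg.solve(A,b)
    return X,[float(np.linalg.norm(np.cross(X-ray(f,u,v)[0],ray(f,u,v)[1]))) for f,u,v in obs]
def proj(fn,X):
    c=cal(fn);p=c["R"]@np.array(X,float)+c["t"]
    if c["name"]=="wrist":
        th=np.arctan2(np.hypot(p[0],p[1]),p[2]);r=np.hypot(p[0],p[1])+1e-12
        return c["cx"]+c["fx"]*th*p[0]/r,c["cy"]+c["fy"]*th*p[1]/r
    return c["cx"]+c["fx"]*p[0]/p[2],c["cy"]+c["fy"]*p[1]/p[2]
def crop(fn,u0,v0,u1,v1,s,out):
    im=cv2.imread(f"pics/{fn}.png")[v0:v1,u0:u1]; cv2.imwrite(f"pics/{out}.png",cv2.resize(im,None,fx=s,fy=s,interpolation=cv2.INTER_CUBIC))
E
python3 - <<'E'
from h import *
for n in("top","side","wrist"):
    snap(n,n+"0");c=cal(n+"0");print(n,c["fx"],c["cx"],c["cy"],(-c["R"].T@c["t"]).round(),c["R"].round(2).tolist())
ims=[cv2.imread(f"pics/{n}0.png") for n in("top","side")]
s=ctrl.sense();print(s)
E
```

```text
top 415.2486105410154 321.39847862034026 197.0984499021998 [ 472.  130. 1291.] [[-0.01, -1.0, 0.03], [-0.99, 0.01, -0.1], [0.1, -0.03, -0.99]]
side 453.7673037067129 317.4187892008591 200.87897814178157 [  99. 1010.  584.] [[-0.88, -0.48, 0.01], [-0.21, 0.37, -0.91], [0.43, -0.8, -0.42]]
wrist 309.70691628693146 319.7342469737756 199.16504088622258 [136. 512. 374.] [[0.41, 0.91, -0.0], [0.86, -0.38, 0.33], [0.3, -0.13, -0.95]]
{'time_s': 0.15, 'joints': array([ 9.28606606e-01,  3.13310738e-01,  1.49822145e+00,  1.82145291e-05,
        1.33097557e+00, -2.23382360e-01]), 'dq': array([ 0.00196322, -0.00158618, -0.00205122,  0.001717  , -0.00070708,
        0.00183587]), 'tau': array([ 1.53296510e-04, -4.12376225e+01, -2.59790701e+01, -2.88767942e-04,
        3.29710063e-03,  4.21796085e-05]), 'eef_pos': array([213.40451287, 479.49814498, 247.88749906]), 'ee_rot': array([-1.99929063e-04,  2.07878742e-01,  9.78154497e-01, -4.11658268e-04]), 'force': array([ 0.60570875,  0.04202935, -0.69392026]), 'wrist_torque': array([-0.05303362, -0.0885311 , -0.0294062 ]), 'grip_force': 0.0, 'grip_width': 1.0020492075945608}
```

View pics/top0.png

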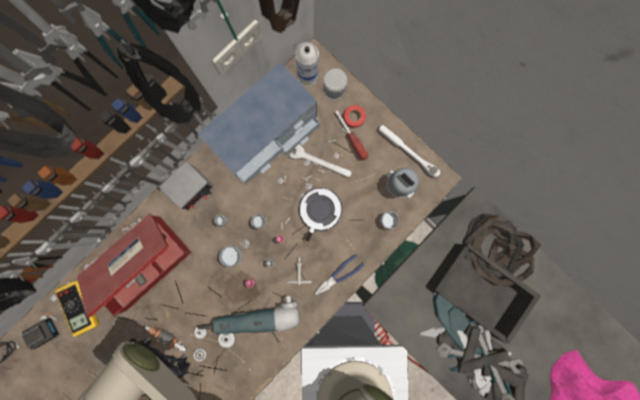

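View pics/side0.png

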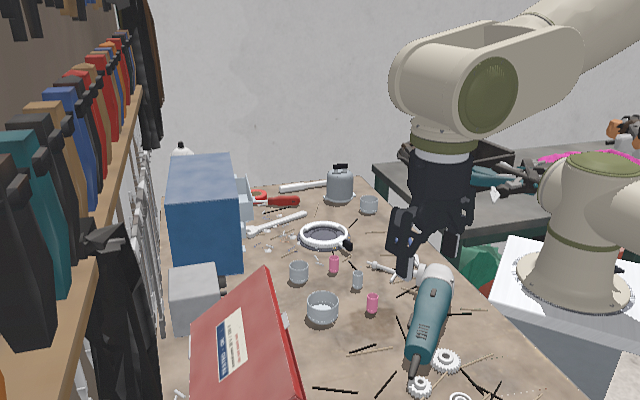

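```bash
python3 - <<'E'
from h import *
crop("top0",190,150,450,300,3,"tc"); crop("side0",230,150,430,340,3,"sc")
E
```

```text
(no output)
```

View pics/tc.png

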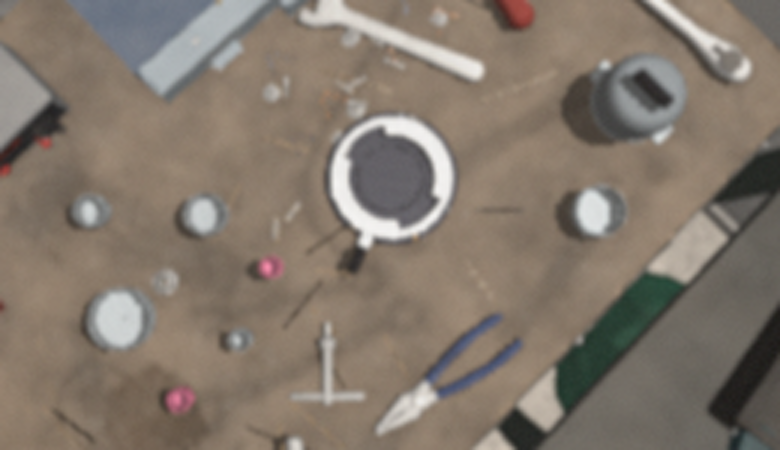

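View pics/sc.png

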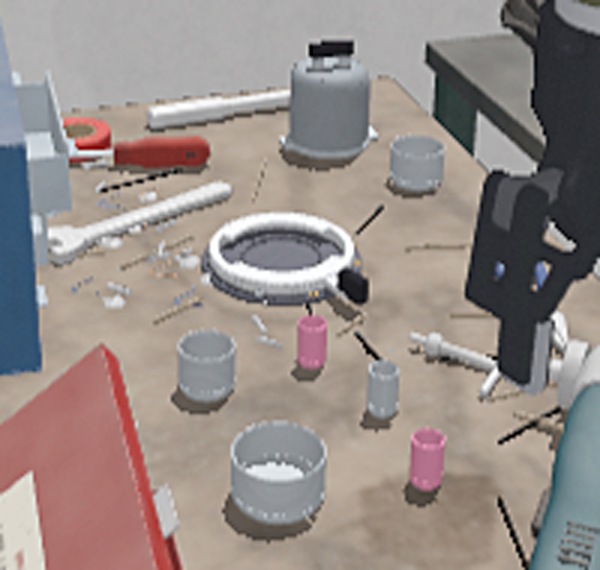

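```bash
python3 - <<'E'
from h import *
T=lambda u,v:(190+u/3-.33,150+v/3-.33); S=lambda u,v:(230+u/3-.33,150+v/3-.33)
for n,t,s in[("62rim",(118,319),(279,455)),("42rim",(203,216),(207,352)),("52rim",(597,211),(417,152)),("22rim",(236,339),(383,372)),("handletop",(650,86),(331,48)),("ringtop",(392,178),(283,250)),("lever",(352,260),(353,282))]:
    X,e=tri(("top0",*T(*t)),("side0",*S(*s)));print(n,X.round(1),np.round(e,1))
print("32",atz("top0",*T(90,212),36))
for p in[(269,266),(179,400)]:print("pink",atz("top0",*T(*p),36))
# marks/gaps
for p in[(352,260),(392,178)]:print(atz("top0",*T(*p),18))
E
```

```text
62rim [426.4 372.7  35.2] [0.6 0.6]
42rim [528.6 289.7  33.8] [1.3 1.3]
52rim [ 529.5 -108.7   32.8] [0.8 0.8]
22rim [405.2 255.5  36.8] [0.3 0.3]
handletop [ 645.4 -150.4  104.5] [0.7 0.7]
ringtop [566.2  98.7  15.8] [0.9 0.9]
lever [482.1 139.9  29.2] [0.2 0.2]
32 [532.39120927 401.48557648  36.        ]
pink [476.74441137 222.75824598  36.        ]
pink [345.95534038 311.46572218  36.        ]
[482.00862693 139.88280444  18.        ]
[565.23701903  98.3405689   18.        ]
```

```bash
python3 -m jog '[{"delta_pos":[60,-40,0],"angular":[0,0,0],"fingers":1},{"delta_pos":[120,-80,0],"angular":[0,0,0],"fingers":1},{"delta_pos":[180,-120,-10],"angular":[0,0,0],"fingers":1},{"delta_pos":[217,-150,-30],"angular":[0,0,0],"fingers":1},{"delta_pos":[217,-150,-30],"angular":[0,0,0],"fingers":1},{"delta_pos":[217,-150,-30],"angular":[0,0,0],"fingers":1}]'; python3 - <<'E'
from h import *
snap("wrist","w1")
im=cv2.imread("pics/w1.png");cv2.imwrite("pics/w1b.png",cv2.resize(im,(800,500),interpolation=cv2.INTER_CUBIC))
E
```

```text
time_s: 0.9
eef_pos: [430.6, 329.4, 217.9]
ee_rot: [-0.001, 0.209, 0.978, -0.0]
force: [-1.2, 0.1, -0.5]
grip_width: 0.999
grip_force: 0.0
```

View pics/w1b.png

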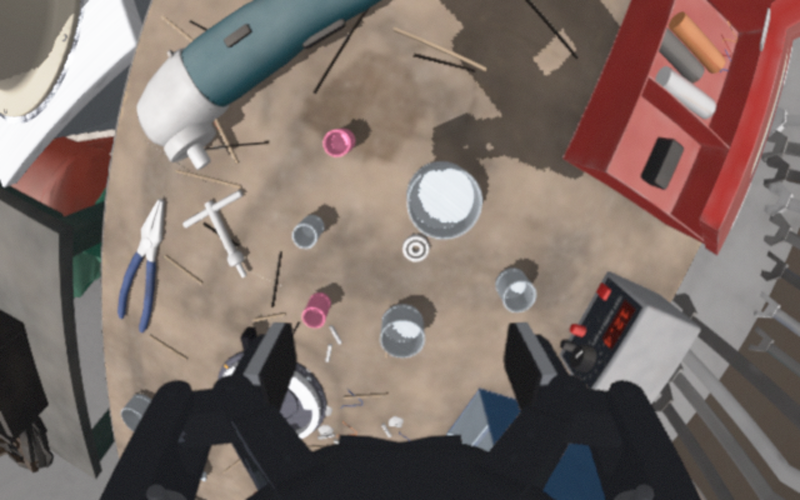

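```bash
cat >> h.py <<'E'
def fit(fn,x,y,z,radii,rng=9,zs=(0,),th=np.linspace(0,2*np.pi,73)[:-1]):
    g=cv2.GaussianBlur(cv2.cvtColor(cv2.imread(f"pics/{fn}.png"),cv2.COLOR_BGR2GRAY).astype(np.float32),(0,0),.7)
    c=cal(fn)
    def val(X):
        p=X@c["R"].T+c["t"]; rr=np.hypot(p[...,0],p[...,1])+1e-9
        k=np.arctan2(rr,p[...,2])/rr if c["name"]=="wrist" else 1/p[...,2]
        return cv2.remap(g,(c["cx"]+c["fx"]*p[...,0]*k).astype(np.float32),(c["cy"]+c["fy"]*p[...,1]*k).astype(np.float32),cv2.INTER_LINEAR)
    best=None; cx,cy=x,y
    for st in(1.5,.5,.25):
        n=int(round(rng/1.5)) if st==1.5 else 4
        base=(cx,cy); best=None
        for dz in zs:
            for i in range(-n,n+1):
                for j in range(-n,n+1):
                    a,b=base[0]+i*st,base[1]+j*st; s=0
                    for R in radii:
                        P=lambda r:np.stack([a+r*np.cos(th),b+r*np.sin(th),np.full_like(th,z+dz)],-1)[None]
                        s+=np.minimum(np.abs(val(P(R+.8))-val(P(R-.8))),25).mean()
                    if best is None or s>best[0]: best=(float(s),a,b,z+dz)
        cx,cy=best[1],best[2]
    return [round(float(v),2) for v in best]
E
python3 - <<'E'
from h import *
Z=range(-10,11,2)
for n,R,x,y in[("62",31,426,373),("42",21,528,290),("32",16,532,401),("22",11,405,255)]:
    u={"62":(445,200),"42":(402,337),"32":(519,294),"22":(305,235)}[n]
    print(n,atz("w1",u[0]/1.25,u[1]/1.25,36)[:2].round(1),fit("w1",x,y,36,(R,R-2.5)),fit("w1",x,y,36,(R,R-2.5),zs=Z),fit("top0",x,y,36,(R,)))
print("52",fit("top0",529,-109,36,(26,23.5)))
for r in [(62,),(45,),(62,45)]:print("ring",fit("w1",566,98,18,r),fit("top0",566,98,18,r))
print("handle",proj("w1",[566,98,18]))
E
```

```text
62 [426.7 370. ] [37.71, 429.0, 367.75, 36.0] [38.45, 428.0, 367.75, 40.0] [9.42, 424.25, 380.0, 36.0]
42 [530.3 285.7] [33.8, 531.25, 285.5, 36.0] [34.11, 533.5, 284.75, 32.0] [9.73, 526.0, 297.5, 36.0]
32 [534.1 400.8] [35.37, 535.5, 401.0, 36.0] [35.84, 532.0, 400.5, 42.0] [8.51, 530.25, 411.25, 36.0]
22 [406.  250.7] [40.21, 407.0, 250.0, 36.0] [40.87, 404.75, 252.75, 46.0] [7.42, 403.0, 262.5, 36.0]
52 [22.99, 528.75, -111.0, 36.0]
ring [10.59, 567.5, 97.5, 18.0] [22.39, 566.0, 98.5, 18.0]
ring [6.35, 554.5, 97.75, 18.0] [16.93, 568.75, 100.0, 18.0]
ring [15.14, 569.5, 97.0, 18.0] [39.11, 566.5, 98.5, 18.0]
handle (np.float64(213.0724515787153), np.float64(322.75368047426514))
```

```bash
python3 -m jog '[{"delta_pos":[-2.5,38.5,-40],"angular":[0,0,0],"fingers":1},{"delta_pos":[-2.5,38.5,-90],"angular":[0,0,0],"fingers":1},{"delta_pos":[-2.5,38.5,-118],"angular":[0,0,0],"fingers":1},{"delta_pos":[-2.5,38.5,-118],"angular":[0,0,0],"fingers":1},{"delta_pos":[-2.5,38.5,-118],"angular":[0,0,0],"fingers":1}]'; python3 - <<'E'
from h import *
snap("wrist","w2");snap("side","s2")
print(ctrl.sense()["eef_pos"])
print(fit("w2",428,368,36,(31,28.5)),fit("w2",428,368,36,(31,28.5),zs=range(-10,11,2)))
im=cv2.imread("pics/w2.png");im2=cv2.imread("pics/s2.png")[200:360,230:430]
o=np.vstack([cv2.resize(im[60:360,100:540],(440,300)),cv2.resize(im2,(375,300))[:, :440] if 0 else np.pad(cv2.resize(im2,(375,300)),((0,0),(0,65),(0,0)))])
cv2.imwrite("pics/m2.png",o)
E
```

```text
time_s: 1.58
eef_pos: [428.1, 369.2, 102.1]
ee_rot: [0.001, 0.207, 0.978, 0.001]
force: [-0.1, -0.3, 0.7]
grip_width: 1.003
grip_force: 0.0
[428.40214499 368.84172557 102.09527068]
[42.05, 429.0, 368.0, 36.0] [43.22, 428.25, 368.25, 38.0]
```

View pics/m2.png

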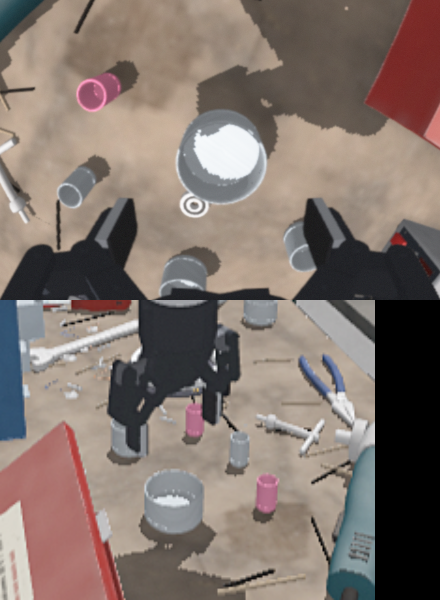

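```bash
python3 - <<'E'
from h import *
for z in(80,85,90,95,100,105):
  print(z,[np.round(proj("s2",[428.3+s*.41*d,369+s*.91*d,z]),1).tolist() for s in(1,-1) for d in(43,57)],[np.round(proj("w2",[428.3+s*.41*43,369+s*.91*43,z]),1).tolist() for s in(1,-1)])
E
```

```text
80 [[305.1, 289.0], [298.9, 291.7], [340.5, 273.3], [345.9, 270.9]] [[398.4, 255.2], [245.0, 254.7]]
85 [[305.0, 286.8], [298.9, 289.5], [340.6, 271.1], [346.0, 268.7]] [[400.4, 259.7], [243.1, 259.1]]
90 [[305.0, 284.5], [298.9, 287.2], [340.7, 269.0], [346.1, 266.6]] [[402.5, 264.3], [241.1, 263.8]]
95 [[305.0, 282.3], [298.8, 285.0], [340.7, 266.8], [346.2, 264.4]] [[404.8, 269.2], [239.0, 268.7]]
100 [[305.0, 280.0], [298.8, 282.7], [340.8, 264.6], [346.3, 262.3]] [[407.1, 274.4], [236.8, 273.9]]
105 [[305.0, 277.7], [298.8, 280.4], [340.9, 262.4], [346.4, 260.1]] [[409.6, 279.8], [234.5, 279.3]]
```

```bash
python3 -m jog '[{"delta_pos":[0.3,0,-35],"angular":[0,0,0],"fingers":1},{"delta_pos":[0.3,0,-65],"angular":[0,0,0],"fingers":1},{"delta_pos":[0.3,0,-73],"angular":[0,0,0],"fingers":1},{"delta_pos":[0.3,0,-73],"angular":[0,0,0],"fingers":1},{"delta_pos":[0.3,0,-73],"angular":[0,0,0],"fingers":0.5},{"delta_pos":[0.3,0,-73],"angular":[0,0,0],"fingers":0.5},{"delta_pos":[0.3,0,-73],"angular":[0,0,0],"fingers":0.5},{"delta_pos":[0.3,0,-73],"angular":[0,0,0],"fingers":0.5},{"delta_pos":[0.3,0,-73],"angular":[0,0,0],"fingers":0.5}]' 40
```

```text
time_s: 2.8
eef_pos: [429.1, 368.6, 29.2]
ee_rot: [0.001, 0.208, 0.978, 0.001]
force: [-1.7, 0.2, 8.2]
grip_width: 0.697
grip_force: 42.5
```

```bash
python3 -m jog '[{"delta_pos":[0,0,40],"angular":[0,0,0],"fingers":0.5},{"delta_pos":[0,0,90],"angular":[0,0,0],"fingers":0.5},{"delta_pos":[35,-48,103],"angular":[0,0,0],"fingers":0.5},{"delta_pos":[70,-97,103],"angular":[0,0,0],"fingers":0.5},{"delta_pos":[105,-146,103],"angular":[0,0,0],"fingers":0.5},{"delta_pos":[140,-195,103],"angular":[0,0,0],"fingers":0.5},{"delta_pos":[175,-244,103],"angular":[0,0,0],"fingers":0.5},{"delta_pos":[212,-302,103],"angular":[0,0,0],"fingers":0.5},{"delta_pos":[212,-302,103],"angular":[0,0,0],"fingers":0.5},{"delta_pos":[212,-302,103],"angular":[0,0,0],"fingers":0.5}]' 40; python3 - <<'E'
from h import *
snap("wrist","w3");snap("side","s3");snap("top","t3")
print(ctrl.sense()["eef_pos"])
for r in [(62,),(45,),(62,55)]:print(fit("w3",566,98,18,r),fit("w3",566,98,18,r,zs=range(-10,11,2)))
print("lip",fit("w3",566,98,10,(32.5,35)),"disc",fit("w3",566,98,6,(69,)))
im=cv2.imread("pics/w3.png");cv2.imwrite("pics/w3b.png",cv2.resize(im,(800,500),interpolation=cv2.INTER_CUBIC))
E
```

```text
time_s: 4.05
eef_pos: [640.0, 66.1, 130.2]
ee_rot: [-0.0, 0.208, 0.978, 0.0]
force: [1.0, 0.2, -2.4]
grip_width: 0.696
grip_force: 45.7
[639.73028915  67.54277527 130.51502325]
[24.47, 569.0, 95.0, 18.0] [24.47, 569.0, 95.0, 18.0]
[17.6, 567.5, 96.25, 18.0] [17.65, 568.75, 95.0, 14.0]
[32.22, 567.75, 95.75, 18.0] [32.41, 567.75, 96.5, 16.0]
lip [22.78, 568.5, 98.0, 10.0] disc [18.31, 568.5, 96.5, 6.0]
```

View pics/w3b.png

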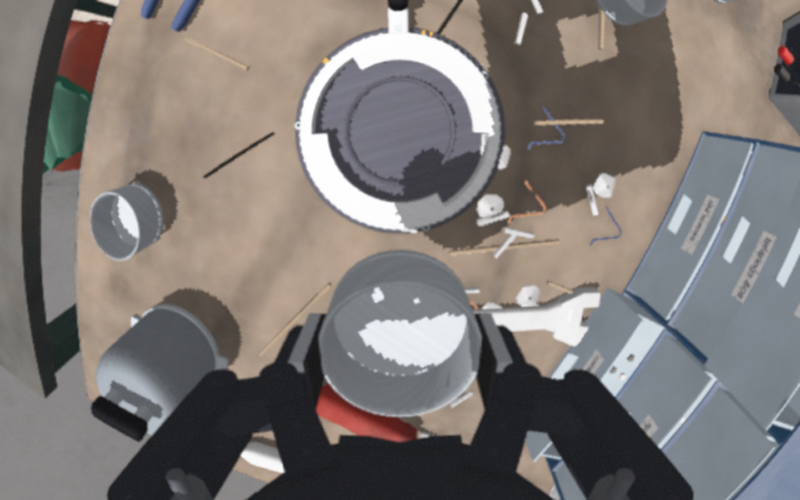

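```bash
python3 - <<'E'
from h import *
print(ctrl.sense()["eef_pos"])
for r in[(31,28.5),(28.5,),(31,)]:print(fit("w3",640,66.5,137.5,r),fit("w3",640,66.5,137.5,r,zs=range(-6,7,2)))
print("side/top", fit("t3",566,98,18,(62,)),fit("s3",566,98,18,(62,)))
print("52",fit("w3",530,-109,36,(26,23.5)))
# lever & marks
L=atz("w3",398/1.25,6/1.25,30);print(L)
c=np.array([568,96.3])
for n,p,z in(("open",(325,62),6),("lock",(425,33),6),("lever arm",(398,22),14)):
    q=atz("w3",p[0]/1.25,p[1]/1.25,z)[:2]-c;print(n,np.hypot(*q),np.degrees(np.arctan2(q[1],q[0])))
E
```

```text
[639.73028915  67.54277527 130.51502325]
[35.06, 639.0, 64.75, 137.5] [35.06, 639.0, 64.75, 137.5]
[18.37, 640.0, 62.75, 137.5] [18.85, 638.75, 63.0, 139.5]
[20.32, 638.75, 65.25, 137.5] [20.32, 638.75, 65.25, 137.5]
side/top [8.55, 564.75, 99.25, 18.0] [13.13, 570.25, 96.25, 18.0]
52 [40.04, 531.75, -114.5, 36.0]
[499.18002303 126.30815702  30.        ]
open 65.66861905703234 -158.03442343473202
lock 65.92652990880256 141.60797437687327
lever arm 69.12689464162713 156.5276986851596
```

```bash
python3 -m jog '[{"delta_pos":[-35,15,0],"angular":[0,0,0],"fingers":0.5},{"delta_pos":[-71,31.4,0],"angular":[0,0,0],"fingers":0.5},{"delta_pos":[-71,31.4,-40],"angular":[0,0,0],"fingers":0.5},{"delta_pos":[-71,31.4,-70],"angular":[0,0,0],"fingers":0.5},{"delta_pos":[-71,31.4,-70],"angular":[0,0,0],"fingers":0.5},{"delta_pos":[-71,31.4,-70],"angular":[0,0,0],"fingers":0.5}]' 40; python3 - <<'E'
from h import *
snap("wrist","w4");snap("side","s4")
print([ctrl.sense()["eef_pos"].round(1)])
for r in [(62,),(62,55),(69,)]:
  for a,b in((0,2*np.pi),(np.pi*.6,np.pi*1.1)): print(fit("w4",568,97,18 if r[0]<69 else 6,r,th=np.linspace(a,b,60)))
print("cup",fit("w4",569,97.5,68,(31,28.5)),fit("w4",569,97.5,68,(31,28.5),zs=range(-6,7,2)))
print("side ring",fit("s4",568,97,18,(62,),th=np.linspace(0,np.pi,60)),"cup",fit("s4",569,97.5,68,(31,),),fit("s4",569,97.5,68,(31,28.5),zs=range(-6,7,2)))
a=cv2.imread("pics/w4.png")[60:360,140:500];b=cv2.resize(cv2.imread("pics/s4.png")[180:290,250:400],None,fx=2.72,fy=2.72)[:300]
cv2.imwrite("pics/m4.png",np.hstack([a,b]))
E
```

```text
time_s: 4.95
eef_pos: [569.9, 98.0, 61.8]
ee_rot: [0.001, 0.207, 0.978, 0.0]
force: [0.7, -0.6, -2.3]
grip_width: 0.697
grip_force: 45.7
[array([570.1,  97.8,  61.9])]
[17.29, 567.25, 97.5, 18.0]
[23.57, 568.0, 97.0, 18.0]
[25.46, 568.5, 96.75, 18.0]
[42.06, 560.5, 100.0, 18.0]
[15.01, 577.0, 94.75, 6.0]
[23.66, 577.0, 92.75, 6.0]
cup [31.61, 570.25, 95.25, 68.0] [31.99, 564.5, 97.5, 74.0]
side ring [13.22, 570.25, 97.0, 18.0] cup [8.64, 566.0, 96.25, 68.0] [15.7, 563.0, 103.0, 72.0]Traceback (most recent call last):
  File "<stdin>", line 9, in <module>
    return _nx.concatenate(arrs, 1, dtype=dtype, casting=casting)
           ~~~~~~~~~~~~~~~^^^^^^^^^^^^^^^^^^^^^^^^^^^^^^^^^^^^^^^
ValueError: all the input array dimensions except for the concatenation axis must match exactly, but along dimension 0, the array at index 0 has size 300 and the array at index 1 has size 299
```

```bash
python3 - <<'E'
from h import *
a=cv2.resize(cv2.imread("pics/w4.png")[60:260,180:480],(780,520),interpolation=cv2.INTER_CUBIC)
# overlay fits
for (x,y,z,R,col) in[(568,97,18,62,(0,0,255)),(570.25,95.25,68,31,(0,255,0))]:
    P=np.array([proj("w4",[x+R*np.cos(t),y+R*np.sin(t),z]) for t in np.linspace(0,6.283,90)]);P=((P-[180,60])*2.6).astype(int)
    for p in P[::2]:cv2.circle(a,tuple(map(int,p)),1,col,-1)
cv2.imwrite("pics/m4.png",a)
E
```

```text
(no output)
```

View pics/m4.png

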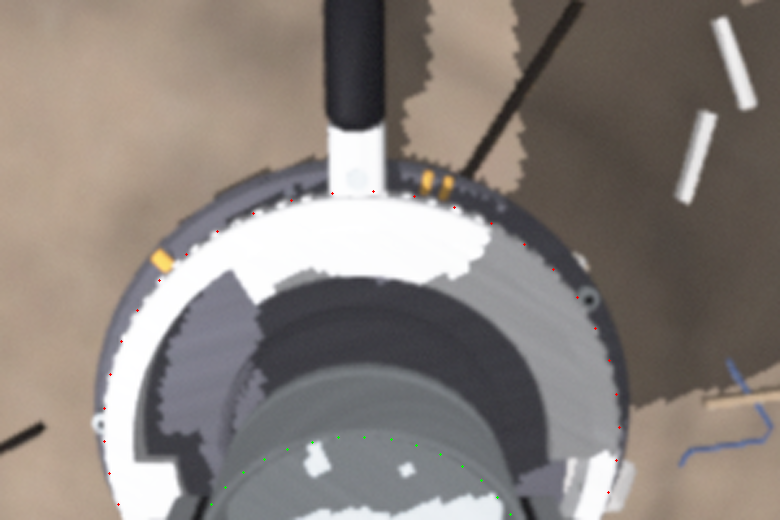

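```bash
python3 -m jog '[{"delta_pos":[-0.8,1,-10],"angular":[0,0,0],"fingers":0.5},{"delta_pos":[-0.8,1,-18],"angular":[0,0,0],"fingers":0.5},{"delta_pos":[-0.8,1,-22],"angular":[0,0,0],"fingers":0.5},{"delta_pos":[-0.8,1,-24],"angular":[0,0,0],"fingers":0.5},{"delta_pos":[-0.8,1,-25],"angular":[0,0,0],"fingers":0.5},{"delta_pos":[-0.8,1,-25],"angular":[0,0,0],"fingers":0.5},{"delta_pos":[-0.8,1,-25],"angular":[0,0,0],"fingers":0.5}]' 40
```

```text
time_s: 5.92
eef_pos: [568.6, 98.5, 35.4]
ee_rot: [0.0, 0.208, 0.978, 0.0]
force: [0.2, -0.3, -3.5]
grip_width: 0.706
grip_force: 45.7
```

```bash
python3 -m jog '[{"delta_pos":[0,0,-1],"angular":[0,0,0],"fingers":0.5},{"delta_pos":[0,0,-2],"angular":[0,0,0],"fingers":0.5},{"delta_pos":[0,0,-2],"angular":[0,0,0],"fingers":0.5},{"delta_pos":[0,0,-2],"angular":[0,0,0],"fingers":0.5}]' 40;  python3 -m jog '[{"delta_pos":[0,0,-1],"angular":[0,0,0],"fingers":0.5},{"delta_pos":[0,0,-2],"angular":[0,0,0],"fingers":0.5},{"delta_pos":[0,0,-2],"angular":[0,0,0],"fingers":0.5},{"delta_pos":[0,0,-2],"angular":[0,0,0],"fingers":0.5}]' 40
```

```text
time_s: 6.42
eef_pos: [568.7, 98.5, 35.2]
ee_rot: [0.0, 0.208, 0.978, -0.0]
force: [-8.7, -1.8, 14.5]
grip_width: 0.696
grip_force: 47.3
time_s: 6.92
eef_pos: [568.7, 98.5, 35.0]
ee_rot: [0.0, 0.208, 0.978, -0.0]
force: [-16.9, -2.2, 34.8]
grip_width: 0.696
grip_force: 49.1
```

```bash
python3 -m jog '[{"delta_pos":[0,0,3],"angular":[0,0,0],"fingers":0.5},{"delta_pos":[0,0,3],"angular":[0,0,0],"fingers":0.5},{"delta_pos":[0,0,3],"angular":[0,0,0],"fingers":1},{"delta_pos":[0,0,3],"angular":[0,0,0],"fingers":1},{"delta_pos":[0,0,3],"angular":[0,0,0],"fingers":1},{"delta_pos":[0,0,40],"angular":[0,0,0],"fingers":1},{"delta_pos":[0,0,90],"angular":[0,0,0],"fingers":1},{"delta_pos":[0,0,100],"angular":[0,0,0],"fingers":1},{"delta_pos":[0,0,100],"angular":[0,0,0],"fingers":1},{"delta_pos":[0,0,100],"angular":[0,0,0],"fingers":1}]'; python3 - <<'E'
from h import *
snap("wrist","w5");snap("side","s5")
print([ctrl.sense()["eef_pos"].round(1)])
for r in [(62,),(62,55)]: print(fit("w5",568,97,18,r))
print("cup",fit("w5",569,97.5,42,(31,28.5)),fit("w5",569,97.5,42,(31,28.5),zs=range(-6,7,1)))
a=cv2.resize(cv2.imread("pics/w5.png")[60:260,180:480],(780,520),interpolation=cv2.INTER_CUBIC)
cv2.imwrite("pics/m5.png",a)
E
```

```text
time_s: 8.18
eef_pos: [567.9, 98.5, 129.8]
ee_rot: [-0.001, 0.208, 0.978, -0.0]
force: [0.1, -0.2, -0.9]
grip_width: 0.997
grip_force: 0.0
[array([568. ,  98.5, 130. ])]
[24.47, 567.75, 96.75, 18.0]
[35.12, 568.0, 96.75, 18.0]
cup [43.31, 568.25, 96.75, 42.0] [43.99, 567.75, 97.25, 44.0]
```

View pics/m5.png

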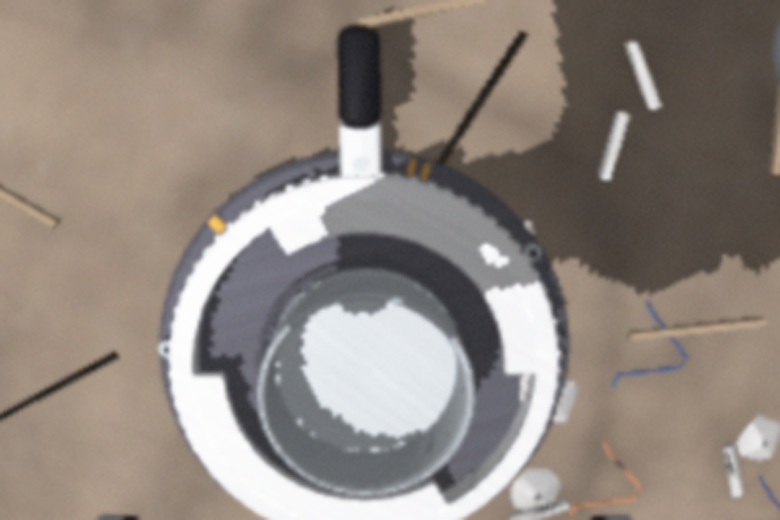

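```bash
python3 -m jog '[{"delta_pos":[-9,-50,0],"angular":[0,0,0],"fingers":1},{"delta_pos":[-18,-105,0],"angular":[0,0,0],"fingers":1},{"delta_pos":[-27,-160,-10],"angular":[0,0,0],"fingers":1},{"delta_pos":[-37.5,-210.5,-31],"angular":[0,0,0],"fingers":1},{"delta_pos":[-37.5,-210.5,-31],"angular":[0,0,0],"fingers":1},{"delta_pos":[-37.5,-210.5,-31],"angular":[0,0,0],"fingers":1},{"delta_pos":[-37.5,-210.5,-31],"angular":[0,0,0],"fingers":1}]'; python3 - <<'E'
from h import *
snap("wrist","w6")
print([ctrl.sense()["eef_pos"].round(1)])
print("cup",fit("w6",531,-112,36,(26,23.5)),fit("w6",531,-112,36,(26,23.5),zs=range(-6,7,1)))
E
```

```text
time_s: 9.15
eef_pos: [531.4, -111.0, 100.5]
ee_rot: [0.0, 0.207, 0.978, 0.0]
force: [0.3, -0.0, 0.6]
grip_width: 0.998
grip_force: 0.0
[array([ 531.4, -111. ,  100.5])]
cup [42.8, 531.75, -115.75, 36.0] [44.29, 531.0, -115.25, 38.0]
```

```bash

python3 -m jog '[{"delta_pos":[0.8,-2,0],"angular":[0,0,0],"fingers":0.58},{"delta_pos":[0.8,-2,0],"angular":[0,0,0],"fingers":0.58},{"delta_pos":[0.8,-2,0],"angular":[0,0,0],"fingers":0.58},{"delta_pos":[0.8,-2,0],"angular":[0,0,0],"fingers":0.58}]' | tail -2; python3 -c "
from h import *;snap('wrist','f52');snap('side','fs52')"
python3 -m jog '[{"delta_pos":[0,0,0],"angular":[0,0,0],"fingers":0.35},{"delta_pos":[0,0,0],"angular":[0,0,0],"fingers":0.35},{"delta_pos":[0,0,0],"angular":[0,0,0],"fingers":0.35},{"delta_pos":[0,0,0],"angular":[0,0,0],"fingers":0.35}]' | tail -2; python3 - <<'E'
from h import *
snap('wrist','f32')
s=2
C=[cv2.resize(cv2.imread(f"pics/{f}.png")[190:310,220:420],None,fx=2*s,fy=2*s,interpolation=cv2.INTER_CUBIC) for f in("f52","f32")]
o=np.vstack(C);o=cv2.resize(o,(500,600));cv2.imwrite("pics/mf.png",o)
p=ctrl.sense()["eef_pos"];print(p)
a=np.array([.407,.914])
for f,d in(("f52",26),("f32",16)):
  for z in range(4,22,3):
    q=[np.array(proj(f,[p[0]+k*a[0]*d,p[1]+k*a[1]*d,p[2]-z])) for k in(1,-1)]
    print(f,z,[((w-[220,190])*2.5+[0,300*(f=="f32")]).round().tolist() for w in q])
E
```

```text
grip_width: 0.578
grip_force: 0.0
grip_width: 0.351
grip_force: 0.0
[ 531.80356363 -113.95143607  100.29287321]
f52 4 [[386.0, 207.0], [126.0, 207.0]]
f52 7 [[383.0, 199.0], [128.0, 199.0]]
f52 10 [[381.0, 192.0], [130.0, 192.0]]
f52 13 [[379.0, 184.0], [132.0, 184.0]]
f52 16 [[377.0, 177.0], [134.0, 177.0]]
f52 19 [[375.0, 170.0], [136.0, 170.0]]
f32 4 [[337.0, 508.0], [176.0, 508.0]]
f32 7 [[335.0, 500.0], [177.0, 500.0]]
f32 10 [[334.0, 492.0], [178.0, 493.0]]
f32 13 [[332.0, 485.0], [179.0, 485.0]]
f32 16 [[331.0, 478.0], [181.0, 478.0]]
f32 19 [[330.0, 471.0], [182.0, 471.0]]
```

View pics/mf.png

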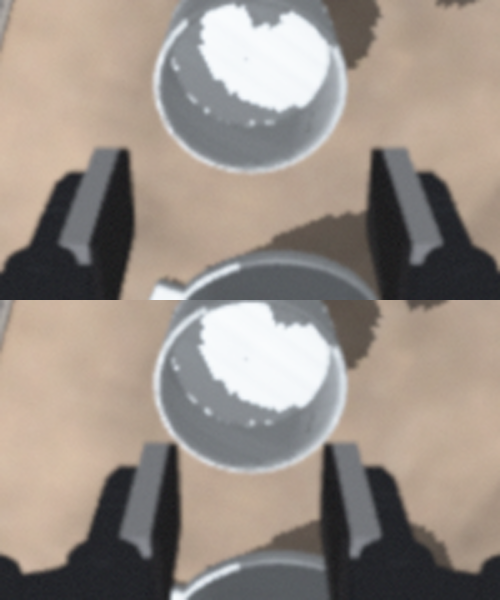

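```bash
python3 - <<'E'
from h import *
p=np.array([531.8,-114,100.3])
a=np.array([.407,.914]);b=np.array([-.914,.407])
for f,d in(("f52",26),("f52",24.5),("f32",16),("f32",15)):
  for z in range(4,20,3):
    q=[np.array(proj(f,[*(p[:2]-a*d+b*e),p[2]-z])) for e in(11,-11)]
    print(f,d,z,[((w-[220,190])*2.5+[0,300*(f=="f32")]).round().tolist() for w in q])
E
```

```text
f52 26 4 [[122.0, 160.0], [130.0, 251.0]]
f52 26 7 [[124.0, 152.0], [132.0, 243.0]]
f52 26 10 [[126.0, 145.0], [134.0, 235.0]]
f52 26 13 [[128.0, 138.0], [135.0, 227.0]]
f52 26 16 [[130.0, 132.0], [137.0, 220.0]]
f52 26 19 [[132.0, 125.0], [139.0, 213.0]]
f52 24.5 4 [[129.0, 160.0], [137.0, 252.0]]
f52 24.5 7 [[132.0, 152.0], [139.0, 243.0]]
f52 24.5 10 [[134.0, 145.0], [140.0, 235.0]]
f52 24.5 13 [[136.0, 138.0], [142.0, 228.0]]
f52 24.5 16 [[137.0, 132.0], [144.0, 220.0]]
f52 24.5 19 [[139.0, 125.0], [145.0, 213.0]]
f32 16 4 [[173.0, 460.0], [178.0, 553.0]]
f32 16 7 [[175.0, 453.0], [179.0, 544.0]]
f32 16 10 [[176.0, 446.0], [180.0, 536.0]]
f32 16 13 [[177.0, 439.0], [181.0, 528.0]]
f32 16 16 [[178.0, 432.0], [182.0, 521.0]]
f32 16 19 [[179.0, 426.0], [183.0, 513.0]]
f32 15 4 [[178.0, 460.0], [183.0, 553.0]]
f32 15 7 [[180.0, 453.0], [184.0, 544.0]]
f32 15 10 [[181.0, 446.0], [185.0, 536.0]]
f32 15 13 [[182.0, 439.0], [186.0, 528.0]]
f32 15 16 [[183.0, 432.0], [187.0, 521.0]]
f32 15 19 [[184.0, 426.0], [188.0, 513.0]]
```

```bash
python3 -m jog '[{"delta_pos":[0,0,0],"angular":[0,0,0],"fingers":1},{"delta_pos":[0,0,0],"angular":[0,0,0],"fingers":1},{"delta_pos":[0,0,-30],"angular":[0,0,0],"fingers":1},{"delta_pos":[0,0,-55],"angular":[0,0,0],"fingers":1},{"delta_pos":[0,0,-63],"angular":[0,0,0],"fingers":1},{"delta_pos":[0,0,-63],"angular":[0,0,0],"fingers":1},{"delta_pos":[0,0,-63],"angular":[0,0,0],"fingers":0.4},{"delta_pos":[0,0,-63],"angular":[0,0,0],"fingers":0.4},{"delta_pos":[0,0,-63],"angular":[0,0,0],"fingers":0.4},{"delta_pos":[0,0,-63],"angular":[0,0,0],"fingers":0.4}]' 40; python3 -m jog '[{"delta_pos":[0,0,0],"angular":[0,0,0],"fingers":0.4},{"delta_pos":[0,0,40],"angular":[0,0,0],"fingers":0.4},{"delta_pos":[0,0,90],"angular":[0,0,0],"fingers":0.4},{"delta_pos":[0,0,90],"angular":[0,0,0],"fingers":0.4}]'
```

```text
time_s: 11.6
eef_pos: [532.2, -114.0, 38.5]
ee_rot: [0.001, 0.208, 0.978, -0.0]
force: [-2.0, 0.6, 7.9]
grip_width: 0.58
grip_force: 40.6
time_s: 12.1
eef_pos: [533.4, -114.6, 131.0]
ee_rot: [0.004, 0.208, 0.978, -0.001]
force: [0.2, 0.5, -2.2]
grip_width: 0.58
grip_force: 42.8
```

```bash
python3 -m jog '[{"delta_pos":[9,50,0],"angular":[0,0,0],"fingers":0.4},{"delta_pos":[18,105,0],"angular":[0,0,0],"fingers":0.4},{"delta_pos":[27,160,0],"angular":[0,0,0],"fingers":0.4},{"delta_pos":[37,212,0],"angular":[0,0,0],"fingers":0.4},{"delta_pos":[37,212,-20],"angular":[0,0,0],"fingers":0.4},{"delta_pos":[37,212,-20],"angular":[0,0,0],"fingers":0.4},{"delta_pos":[37,212,-20],"angular":[0,0,0],"fingers":0.4}]'; python3 - <<'E'
from h import *
snap("wrist","w7");z=ctrl.sense()["eef_pos"][2];rz=36+z-38.3
print(ctrl.sense()["eef_pos"].round(1),rz)
print("held",fit("w7",568.5,98,rz,(26,23.5)),fit("w7",568.5,98,rz,(26,23.5),zs=range(-6,7,1)))
for r in [(62,),(62,55)]: print(fit("w7",568,97,18,r))
print("cup62",fit("w7",568.2,96.7,42,(31,28.5),rng=4.5,th=np.linspace(np.pi*.5,np.pi*1.2,40)))
E
```

```text
time_s: 12.98
eef_pos: [568.8, 97.5, 107.4]
ee_rot: [-0.0, 0.208, 0.978, -0.0]
force: [-0.4, 0.6, -1.0]
grip_width: 0.58
grip_force: 42.8
[569.   97.4 107.7] 105.42813586059323
held [35.39, 568.0, 95.75, 105.43] [35.69, 567.5, 96.25, 106.43]
[19.26, 566.75, 96.5, 18.0]
[30.72, 568.5, 95.5, 18.0]
cup62 [28.98, 567.95, 97.45, 42.0]
```

```bash
python3 -m jog '[{"delta_pos":[0.2,0.7,-20],"angular":[0,0,0],"fingers":0.4},{"delta_pos":[0.2,0.7,-35],"angular":[0,0,0],"fingers":0.4},{"delta_pos":[0.2,0.7,-45],"angular":[0,0,0],"fingers":0.4},{"delta_pos":[0.2,0.7,-50],"angular":[0,0,0],"fingers":0.4},{"delta_pos":[0.2,0.7,-52],"angular":[0,0,0],"fingers":0.4},{"delta_pos":[0.2,0.7,-52],"angular":[0,0,0],"fingers":0.4},{"delta_pos":[0.2,0.7,-53],"angular":[0,0,0],"fingers":0.4},{"delta_pos":[0.2,0.7,-53.5],"angular":[0,0,0],"fingers":0.4},{"delta_pos":[0.2,0.7,-53.5],"angular":[0,0,0],"fingers":0.4}]'
```

```text
time_s: 14.15
eef_pos: [569.2, 98.7, 56.0]
ee_rot: [0.0, 0.208, 0.978, -0.0]
force: [-9.8, -1.2, 18.2]
grip_width: 0.577
grip_force: 53.5
```

```bash
python3 -m jog '[{"delta_pos":[0,0,2],"angular":[0,0,0],"fingers":0.4},{"delta_pos":[0,0,2],"angular":[0,0,0],"fingers":0.7},{"delta_pos":[0,0,2],"angular":[0,0,0],"fingers":0.7},{"delta_pos":[0,0,2],"angular":[0,0,0],"fingers":0.7},{"delta_pos":[0,0,40],"angular":[0,0,0],"fingers":1},{"delta_pos":[0,0,75],"angular":[0,0,0],"fingers":1},{"delta_pos":[0,0,75],"angular":[0,0,0],"fingers":1},{"delta_pos":[0,0,75],"angular":[0,0,0],"fingers":1}]'; python3 - <<'E'
from h import *
snap("wrist","w8");snap("side","s8")
print(ctrl.sense()["eef_pos"].round(1))
print("52",fit("w8",568.5,97,52,(26,23.5)),fit("w8",568.5,97,52,(26,23.5),zs=range(-6,9,1)))
print("62",fit("w8",568.2,96.7,42,(31,),rng=4.5),fit("w8",568.2,96.7,42,(31,),rng=4.5,zs=range(-4,5)))
print("42",fit("w8",531,285,36,(21,18.5)),"32",fit("w8",534,401,36,(16,13.5)))
a=cv2.resize(cv2.imread("pics/w8.png")[60:260,180:480],(600,400),interpolation=cv2.INTER_CUBIC)
b=cv2.resize(cv2.imread("pics/s8.png")[205:265,290:365],None,fx=2.66,fy=3.333);b=cv2.resize(b,(200,160));b=np.pad(b,((0,240),(0,0),(0,0)))
cv2.imwrite("pics/m8.png",np.hstack([a,b]))
E
```

```text
time_s: 15.15
eef_pos: [568.6, 98.7, 128.0]
ee_rot: [-0.001, 0.208, 0.978, -0.0]
force: [-0.5, -1.4, -0.5]
grip_width: 1.002
grip_force: 0.0
[568.5  98.7 127.6]
52 [43.87, 569.25, 97.25, 52.0] [44.67, 568.5, 97.5, 54.0]
62 [18.93, 567.45, 97.45, 42.0] [19.15, 566.7, 97.7, 44.0]
42 [16.21, 532.0, 285.0, 36.0] 32 [31.28, 536.5, 400.0, 36.0]
```

View pics/m8.png

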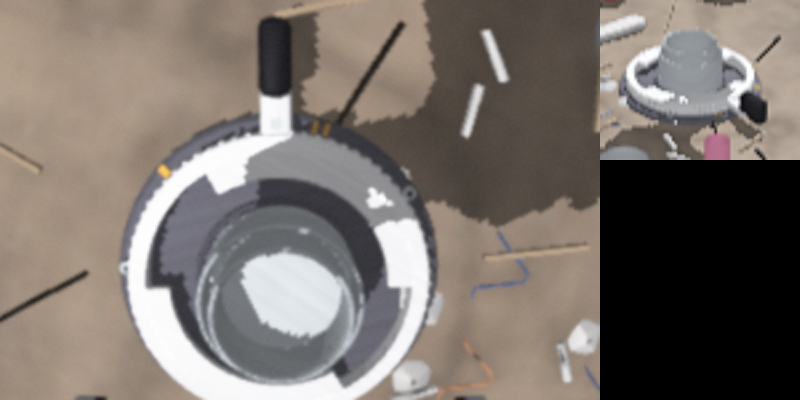

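```bash
python3 -m jog '[{"delta_pos":[-10,50,0],"angular":[0,0,0],"fingers":1},{"delta_pos":[-20,100,0],"angular":[0,0,0],"fingers":1},{"delta_pos":[-30,150,0],"angular":[0,0,0],"fingers":1},{"delta_pos":[-37,187.5,-29],"angular":[0,0,0],"fingers":1},{"delta_pos":[-37,187.5,-29],"angular":[0,0,0],"fingers":1},{"delta_pos":[-37,187.5,-29],"angular":[0,0,0],"fingers":1},{"delta_pos":[-37,187.5,-29],"angular":[0,0,0],"fingers":1}]'; python3 - <<'E'
from h import *
snap("wrist","w9")
print(ctrl.sense()["eef_pos"].round(1))
print("42",fit("w9",531,285,36,(21,18.5)),fit("w9",531,285,36,(21,18.5),zs=range(-4,7,1)))
print("32",fit("w9",536,400,36,(16,13.5)),fit("w9",536,400,36,(16,13.5),zs=range(-4,7,1)))
E
```

```text
time_s: 16.12
eef_pos: [532.7, 285.3, 100.4]
ee_rot: [0.0, 0.209, 0.978, 0.0]
force: [1.6, 0.6, -0.3]
grip_width: 0.997
grip_force: 0.0
[532.7 285.3 100.4]
42 [41.15, 532.75, 284.25, 36.0] [42.86, 531.5, 284.75, 39.0]
32 [18.09, 536.25, 400.0, 36.0] [18.55, 534.25, 398.0, 41.0]
```

```bash
python3 -m jog '[{"delta_pos":[0.5,-0.3,-30],"angular":[0,0,0],"fingers":1},{"delta_pos":[0.5,-0.3,-53],"angular":[0,0,0],"fingers":1},{"delta_pos":[0.5,-0.3,-61],"angular":[0,0,0],"fingers":1},{"delta_pos":[0.5,-0.3,-61],"angular":[0,0,0],"fingers":1},{"delta_pos":[0.5,-0.3,-61],"angular":[0,0,0],"fingers":0.3},{"delta_pos":[0.5,-0.3,-61],"angular":[0,0,0],"fingers":0.3},{"delta_pos":[0.5,-0.3,-61],"angular":[0,0,0],"fingers":0.3},{"delta_pos":[0.5,-0.3,-61],"angular":[0,0,0],"fingers":0.3},{"delta_pos":[0.5,-0.3,-61],"angular":[0,0,0],"fingers":0.3}]' 40; python3 -m jog '[{"delta_pos":[0,0,0],"angular":[0,0,0],"fingers":0.3},{"delta_pos":[0,0,40],"angular":[0,0,0],"fingers":0.3},{"delta_pos":[0,0,85],"angular":[0,0,0],"fingers":0.3},{"delta_pos":[10,-55,85],"angular":[0,0,0],"fingers":0.3},{"delta_pos":[20,-110,85],"angular":[0,0,0],"fingers":0.3},{"delta_pos":[30,-160,85],"angular":[0,0,0],"fingers":0.3},{"delta_pos":[36.3,-187.4,75],"angular":[0,0,0],"fingers":0.3},{"delta_pos":[36.3,-187.4,75],"angular":[0,0,0],"fingers":0.3},{"delta_pos":[36.3,-187.4,75],"angular":[0,0,0],"fingers":0.3}]'; python3 - <<'E'
from h import *
snap("wrist","w10");z=ctrl.sense()["eef_pos"][2];rz=36+z-39
print(ctrl.sense()["eef_pos"].round(1),rz)
print("held",fit("w10",568.5,98,rz,(21,18.5)),fit("w10",568.5,98,rz,(21,18.5),zs=range(-6,7,1)))
print("52",fit("w10",568.8,97,52,(26,23.5),rng=4.5,th=np.linspace(np.pi*.5,np.pi*1.2,40)), "ring",fit("w10",568,97,18,(62,)))
E
```

```text
time_s: 17.3
eef_pos: [532.8, 286.0, 39.8]
ee_rot: [0.0, 0.208, 0.978, 0.0]
force: [-1.2, -1.7, 5.6]
grip_width: 0.461
grip_force: 40.4
time_s: 18.42
eef_pos: [568.6, 99.1, 113.9]
ee_rot: [-0.0, 0.208, 0.978, 0.0]
force: [-0.2, 0.8, -1.8]
grip_width: 0.462
grip_force: 41.5
[568.7  99.4 114. ] 110.99622178065235
held [36.31, 568.0, 97.5, 111.0] [36.78, 567.5, 98.0, 112.0]
52 [29.82, 568.55, 97.25, 52.0] ring [19.82, 568.25, 96.75, 18.0]
```

```bash
python3 -m jog '[{"delta_pos":[0.6,-0.2,-20],"angular":[0,0,0],"fingers":0.3},{"delta_pos":[0.6,-0.2,-35],"angular":[0,0,0],"fingers":0.3},{"delta_pos":[0.6,-0.2,-42],"angular":[0,0,0],"fingers":0.3},{"delta_pos":[0.6,-0.2,-45],"angular":[0,0,0],"fingers":0.3},{"delta_pos":[0.6,-0.2,-47],"angular":[0,0,0],"fingers":0.3},{"delta_pos":[0.6,-0.2,-48],"angular":[0,0,0],"fingers":0.3},{"delta_pos":[0.6,-0.2,-49],"angular":[0,0,0],"fingers":0.3},{"delta_pos":[0.6,-0.2,-49],"angular":[0,0,0],"fingers":0.3}]'; python3 -m jog '[{"delta_pos":[0,0,1],"angular":[0,0,0],"fingers":0.3},{"delta_pos":[0,0,1],"angular":[0,0,0],"fingers":0.6},{"delta_pos":[0,0,1],"angular":[0,0,0],"fingers":0.6},{"delta_pos":[0,0,1],"angular":[0,0,0],"fingers":0.6},{"delta_pos":[0,0,35],"angular":[0,0,0],"fingers":1},{"delta_pos":[0,0,65],"angular":[0,0,0],"fingers":1},{"delta_pos":[0,0,65],"angular":[0,0,0],"fingers":1},{"delta_pos":[0,0,65],"angular":[0,0,0],"fingers":1}]'; python3 - <<'E'
from h import *
snap("wrist","w11")
print(ctrl.sense()["eef_pos"].round(1))
print("42",fit("w11",568.5,97,62,(21,18.5)),fit("w11",568.5,97,62,(21,18.5),zs=range(-6,12,1)))
print("52",fit("w11",568.5,97,52,(26,23.5)),fit("w11",568.5,97,52,(26,),zs=range(-6,9,1)))
E
```

```text
time_s: 19.48
eef_pos: [569.8, 98.5, 67.5]
ee_rot: [0.001, 0.208, 0.978, 0.0]
force: [-9.0, 0.6, 18.8]
grip_width: 0.461
grip_force: 52.6
time_s: 20.48
eef_pos: [569.0, 98.3, 129.0]
ee_rot: [-0.001, 0.208, 0.978, -0.0]
force: [-0.3, -0.2, 0.1]
grip_width: 0.999
grip_force: 0.0
[568.9  98.3 128.7]
42 [42.64, 569.75, 96.75, 62.0] [43.14, 568.75, 97.5, 65.0]
52 [32.02, 569.5, 95.5, 52.0] [18.22, 563.75, 93.25, 59.0]
```

```bash
python3 -m jog '[{"delta_pos":[-20,45,0],"angular":[0,0,0.17],"fingers":1},{"delta_pos":[-33,95,0],"angular":[0,0,0.34],"fingers":1},{"delta_pos":[-33,150,0],"angular":[0,0,0.51],"fingers":1},{"delta_pos":[-33,205,0],"angular":[0,0,0.68],"fingers":1},{"delta_pos":[-33,260,0],"angular":[0,0,0.85],"fingers":1},{"delta_pos":[-33,302.5,0],"angular":[0,0,1.0],"fingers":1},{"delta_pos":[-33,302.5,-20],"angular":[0,0,1.0],"fingers":1},{"delta_pos":[-33,302.5,-20],"angular":[0,0,1.0],"fingers":1},{"delta_pos":[-33,302.5,-20],"angular":[0,0,1.0],"fingers":1}]'; python3 - <<'E'
from h import *
snap("wrist","w12")
s=ctrl.sense();print(s["eef_pos"].round(1),s["joints"].round(2))
print("32",fit("w12",536,400,36,(16,13.5)),fit("w12",536,400,36,(16,13.5),zs=range(-4,7,1)))
cv2.imwrite("pics/m12.png",cv2.imread("pics/w12.png")[:400,60:600])
E
```

```text
time_s: 21.65
eef_pos: [536.7, 400.4, 109.9]
ee_rot: [-0.0, -0.286, 0.958, -0.0]
force: [0.4, -0.3, 0.7]
grip_width: 1.0
grip_force: 0.0
[536.8 400.4 110.4] [ 0.47  0.75  1.17  0.    1.22 -1.68]
32 [39.43, 536.25, 399.75, 36.0] [40.4, 534.5, 398.5, 41.0]
```

View pics/m12.png

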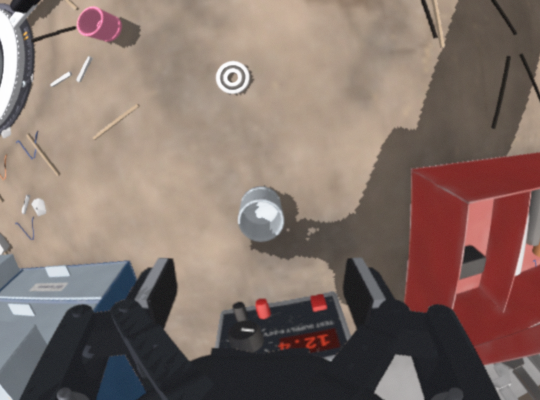

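```bash
python3 - <<'E'
from h import *
b=np.array([.839,.545]);c=np.array([536.7,400.8])
for p in[(220,308),(250,302),(335,292)]:
  for z in(0,20):
    q=atz("w12",p[0]+60,p[1],z)[:2];print(p,z,q.round(),((q-c)@b).round(1))
for p in[(130,262)]:
  for z in(0,40,80):print("cab",z,atz("w12",p[0]+60,p[1],z).round())
E
```

```text
(220, 308) 0 [648. 427.] 108.0
(220, 308) 20 [633. 421.] 91.6
(250, 302) 0 [626. 447.] 99.6
(250, 302) 20 [612. 439.] 84.0
(335, 292) 0 [573. 509.] 89.3
(335, 292) 20 [564. 496.] 74.5
cab 0 [653. 330.   0.]
cab 40 [622. 334.  40.]
cab 80 [590. 338.  80.]
```

```bash
python3 -m jog '[{"delta_pos":[-0.4,-0.2,-35],"angular":[0,0,0],"fingers":1},{"delta_pos":[-0.4,-0.2,-60],"angular":[0,0,0],"fingers":1},{"delta_pos":[-0.4,-0.2,-70],"angular":[0,0,0],"fingers":0.7},{"delta_pos":[-0.4,-0.2,-70],"angular":[0,0,0],"fingers":0.7},{"delta_pos":[-0.4,-0.2,-70],"angular":[0,0,0],"fingers":0.2},{"delta_pos":[-0.4,-0.2,-70],"angular":[0,0,0],"fingers":0.2},{"delta_pos":[-0.4,-0.2,-70],"angular":[0,0,0],"fingers":0.2},{"delta_pos":[-0.4,-0.2,-70],"angular":[0,0,0],"fingers":0.2},{"delta_pos":[-0.4,-0.2,-70],"angular":[0,0,0],"fingers":0.2}]' 40; python3 -m jog '[{"delta_pos":[0,0,0],"angular":[0,0,0],"fingers":0.2},{"delta_pos":[0,0,40],"angular":[0,0,0],"fingers":0.2},{"delta_pos":[0,-40,90],"angular":[0,0,0],"fingers":0.2},{"delta_pos":[0,-100,90],"angular":[0,0,0],"fingers":0.2},{"delta_pos":[0,-150,90],"angular":[0,0,0],"fingers":0.2},{"delta_pos":[10,-205,90],"angular":[0,0,0],"fingers":0.2},{"delta_pos":[20,-260,90],"angular":[0,0,0],"fingers":0.2},{"delta_pos":[33.4,-302.3,85],"angular":[0,0,0],"fingers":0.2},{"delta_pos":[33.4,-302.3,85],"angular":[0,0,0],"fingers":0.2},{"delta_pos":[33.4,-302.3,85],"angular":[0,0,0],"fingers":0.2}]'; python3 - <<'E'
from h import *
snap("wrist","w13");z=ctrl.sense()["eef_pos"][2];rz=36+z-41
print(ctrl.sense()["eef_pos"].round(1),rz)
print("held",fit("w13",568.5,98,rz,(16,13.5)),fit("w13",568.5,98,rz,(16,13.5),zs=range(-6,7,1)))
th=np.linspace(np.pi*.85,np.pi*1.5,40)
print("42",fit("w13",568.8,98,62,(21,18.5),rng=4.5,th=th),fit("w13",568.8,98,62,(21,18.5),rng=4.5), "52",fit("w13",568.8,98,52,(26,),rng=4.5,th=th),"ring",fit("w13",568,97,18,(62,)))
E
```

```text
time_s: 22.82
eef_pos: [536.6, 401.0, 41.4]
ee_rot: [0.001, -0.287, 0.958, 0.0]
force: [-2.0, -0.0, 6.5]
grip_width: 0.341
grip_force: 39.5
time_s: 24.08
eef_pos: [569.2, 98.9, 124.9]
ee_rot: [-0.0, -0.287, 0.958, 0.0]
force: [-0.4, 0.4, -0.9]
grip_width: 0.341
grip_force: 40.0
[569.1  99.3 124.9] 119.93870742333269
held [34.57, 568.75, 97.75, 119.94] [36.23, 566.5, 95.0, 125.94]
42 [48.97, 568.8, 96.5, 62.0] [32.92, 568.3, 96.75, 62.0] 52 [25.0, 567.55, 97.25, 52.0] ring [20.33, 569.5, 95.75, 18.0]
```

```bash
python3 -m jog '[{"delta_pos":[-0.1,-0.6,-20],"angular":[0,0,0],"fingers":0.2},{"delta_pos":[-0.1,-0.6,-33],"angular":[0,0,0],"fingers":0.2},{"delta_pos":[-0.1,-0.6,-40],"angular":[0,0,0],"fingers":0.2},{"delta_pos":[-0.1,-0.6,-44],"angular":[0,0,0],"fingers":0.2},{"delta_pos":[-0.1,-0.6,-46],"angular":[0,0,0],"fingers":0.2},{"delta_pos":[-0.1,-0.6,-47],"angular":[0,0,0],"fingers":0.2},{"delta_pos":[-0.1,-0.6,-48],"angular":[0,0,0],"fingers":0.2},{"delta_pos":[-0.1,-0.6,-48],"angular":[0,0,0],"fingers":0.2}]'; python3 -m jog '[{"delta_pos":[0,0,1],"angular":[0,0,0],"fingers":0.2},{"delta_pos":[0,0,1],"angular":[0,0,0],"fingers":0.5},{"delta_pos":[0,0,1],"angular":[0,0,0],"fingers":0.5},{"delta_pos":[0,0,1],"angular":[0,0,0],"fingers":0.5},{"delta_pos":[0,0,35],"angular":[0,0,0],"fingers":1},{"delta_pos":[0,0,55],"angular":[0,0,0],"fingers":1},{"delta_pos":[0,0,55],"angular":[0,0,0],"fingers":1},{"delta_pos":[0,0,55],"angular":[0,0,0],"fingers":1}]'; python3 - <<'E'
from h import *
snap("wrist","w14")
print(ctrl.sense()["eef_pos"].round(1))
print("32",fit("w14",568.5,97,72,(16,13.5)),fit("w14",568.5,97,72,(16,13.5),zs=range(-6,15,1)))
print("42",fit("w14",568.5,97,62,(21,)),"22",fit("w14",407,251,36,(11,8.5)))
E
```

```text
time_s: 25.12
eef_pos: [569.6, 97.8, 78.6]
ee_rot: [0.001, -0.287, 0.958, -0.0]
force: [-5.4, 0.3, 12.2]
grip_width: 0.338
grip_force: 47.3
time_s: 26.12
eef_pos: [568.8, 97.7, 130.7]
ee_rot: [-0.001, -0.287, 0.958, 0.0]
force: [-0.7, 0.3, -0.7]
grip_width: 1.0
grip_force: 0.0
[568.8  97.7 130.6]
32 [30.87, 561.0, 92.75, 72.0] [34.73, 565.75, 92.5, 86.0]
42 [21.01, 576.25, 102.0, 62.0] 22 [13.18, 405.75, 249.25, 36.0]
```

```bash
python3 - <<'E'
from h import *
for z in(60,64,68,70,72,74,76,80): print(z,fit("w14",568,96.5,z,(16,13.5),rng=4.5),fit("w14",568,96.5,z,(16,),rng=4.5))
for z in(58,62,64,66):print("42",z,fit("w14",568,96.5,z,(21,18.5),rng=4.5))
im=cv2.imread("pics/w14.png");u,v=map(int,proj("w14",[568,97,60]));print(u,v)
E
```

```text
60 [31.77, 564.5, 94.25, 60.0] [16.22, 572.0, 99.5, 60.0]
64 [30.5, 563.0, 94.25, 64.0] [16.24, 572.0, 100.25, 64.0]
68 [30.75, 562.0, 93.5, 68.0] [18.98, 572.5, 100.0, 68.0]
70 [30.43, 570.25, 97.0, 70.0] [19.5, 571.75, 99.5, 70.0]
72 [31.41, 569.5, 96.75, 72.0] [19.89, 570.75, 98.75, 72.0]
74 [32.22, 568.75, 96.25, 74.0] [19.81, 570.0, 98.25, 74.0]
76 [32.89, 568.25, 95.75, 76.0] [19.51, 570.0, 97.0, 76.0]
80 [33.48, 566.5, 94.5, 80.0] [20.14, 568.0, 95.0, 80.0]
42 58 [33.64, 561.25, 94.25, 58.0]
42 62 [35.36, 569.0, 97.0, 62.0]
42 64 [35.59, 568.0, 96.5, 64.0]
42 66 [35.28, 567.25, 96.25, 66.0]
320 221
```

```bash
python3 -m jog '[{"delta_pos":[-27,26,0],"angular":[0,0,-0.17],"fingers":0.5},{"delta_pos":[-54,52,0],"angular":[0,0,-0.34],"fingers":0.5},{"delta_pos":[-81,77,0],"angular":[0,0,-0.51],"fingers":0.5},{"delta_pos":[-108,102,0],"angular":[0,0,-0.68],"fingers":0.5},{"delta_pos":[-135,128,-10],"angular":[0,0,-0.85],"fingers":0.5},{"delta_pos":[-162.5,153.6,-30],"angular":[0,0,-1.0],"fingers":0.5},{"delta_pos":[-162.5,153.6,-30],"angular":[0,0,-1.0],"fingers":0.5},{"delta_pos":[-162.5,153.6,-30],"angular":[0,0,-1.0],"fingers":0.5},{"delta_pos":[-162.5,153.6,-30],"angular":[0,0,-1.0],"fingers":0.5}]'; python3 - <<'E'
from h import *
im=snap("wrist","w15");print(ctrl.sense()["eef_pos"].round(1))
for z in(34,36,38,40):print(z,fit("w15",406.5,250.5,z,(11,8.5)),fit("w15",406.5,250.5,z,(11,)))
u,v=map(int,proj("w15",[406.5,251,36]));print(u,v,im[v-8:v+9:4,u-8:u+9:4].reshape(-1,3).mean(0))
E
```

```text
time_s: 27.3
eef_pos: [407.7, 250.8, 102.0]
ee_rot: [0.0, 0.208, 0.978, 0.0]
force: [0.1, 0.1, -0.1]
grip_width: 0.502
grip_force: 0.0
[407.6 250.8 102. ]
34 [39.54, 407.25, 248.5, 34.0] [19.87, 407.25, 248.5, 34.0]
36 [40.44, 406.5, 249.0, 36.0] [20.5, 406.5, 249.0, 36.0]
38 [40.85, 405.75, 249.25, 38.0] [20.86, 405.75, 249.25, 38.0]
40 [41.07, 405.0, 249.75, 40.0] [20.93, 405.0, 249.75, 40.0]
321 222 [128.76 124.84 120.88]
```

```bash
python3 -m jog '[{"delta_pos":[0.2,-1,-30],"angular":[0,0,0],"fingers":0.5},{"delta_pos":[0.2,-1,-52],"angular":[0,0,0],"fingers":0.5},{"delta_pos":[0.2,-1,-60],"angular":[0,0,0],"fingers":0.5},{"delta_pos":[0.2,-1,-60],"angular":[0,0,0],"fingers":0.5},{"delta_pos":[0.2,-1,-60],"angular":[0,0,0],"fingers":0.1},{"delta_pos":[0.2,-1,-60],"angular":[0,0,0],"fingers":0.1},{"delta_pos":[0.2,-1,-60],"angular":[0,0,0],"fingers":0.1},{"delta_pos":[0.2,-1,-60],"angular":[0,0,0],"fingers":0.1}]' 40; python3 -m jog '[{"delta_pos":[0,0,0],"angular":[0,0,0],"fingers":0.1},{"delta_pos":[0,0,50],"angular":[0,0,0],"fingers":0.1},{"delta_pos":[0,0,100],"angular":[0,0,0],"fingers":0.1},{"delta_pos":[40,-38,100],"angular":[0,0,0],"fingers":0.1},{"delta_pos":[80,-75,100],"angular":[0,0,0],"fingers":0.1},{"delta_pos":[120,-113,100],"angular":[0,0,0],"fingers":0.1},{"delta_pos":[162.3,-152.4,100],"angular":[0,0,0],"fingers":0.1},{"delta_pos":[162.3,-152.4,100],"angular":[0,0,0],"fingers":0.1},{"delta_pos":[162.3,-152.4,100],"angular":[0,0,0],"fingers":0.1}]'; python3 - <<'E'
from h import *
snap("wrist","w16");z=ctrl.sense()["eef_pos"][2];rz=36+z-42.5
print(ctrl.sense()["eef_pos"].round(1),rz)
print("held",fit("w16",568.5,97.5,rz,(11,8.5)),fit("w16",568.5,97.5,rz+2,(11,8.5)))
for z in(72,74):print("32",fit("w16",568.8,97,z,(16,13.5),rng=4.5))
for z in(62,64):print("42",fit("w16",568.8,97,z,(21,18.5),rng=4.5))
print("ring",fit("w16",568,97,18,(62,)))
E
```

```text
time_s: 28.35
eef_pos: [407.6, 250.5, 42.8]
ee_rot: [0.001, 0.208, 0.978, 0.0]
force: [-1.1, -0.7, 6.1]
grip_width: 0.225
grip_force: 38.9
time_s: 29.48
eef_pos: [568.9, 98.1, 141.7]
ee_rot: [-0.0, 0.208, 0.978, 0.0]
force: [-0.1, 0.2, -0.9]
grip_width: 0.221
grip_force: 39.5
[568.7  98.6 141.9] 135.36891171256107
held [33.06, 568.0, 95.5, 135.37] [34.1, 566.25, 97.25, 137.37]
32 [32.08, 569.05, 95.5, 72.0]
32 [32.11, 568.55, 96.0, 74.0]
42 [27.37, 565.3, 90.25, 62.0]
42 [31.29, 575.55, 91.0, 64.0]
ring [21.1, 567.75, 97.0, 18.0]
```

```bash
python3 -m jog '[{"delta_pos":[0.5,0,-20],"angular":[0,0,0],"fingers":0.1},{"delta_pos":[0.5,0,-36],"angular":[0,0,0],"fingers":0.1},{"delta_pos":[0.5,0,-45],"angular":[0,0,0],"fingers":0.1},{"delta_pos":[0.5,0,-50],"angular":[0,0,0],"fingers":0.1},{"delta_pos":[0.5,0,-52],"angular":[0,0,0],"fingers":0.1},{"delta_pos":[0.5,0,-54],"angular":[0,0,0],"fingers":0.1},{"delta_pos":[0.5,0,-54.5],"angular":[0,0,0],"fingers":0.1},{"delta_pos":[0.5,0,-54.5],"angular":[0,0,0],"fingers":0.1}]'
```

```text
time_s: 30.52
eef_pos: [570.4, 97.9, 89.2]
ee_rot: [0.001, 0.208, 0.978, 0.0]
force: [-4.5, 0.3, 11.1]
grip_width: 0.224
grip_force: 46.1
```

```bash
python3 -m jog '[{"delta_pos":[0,0,1.5],"angular":[0,0,0],"fingers":0.1},{"delta_pos":[0,0,1.5],"angular":[0,0,0],"fingers":0.4},{"delta_pos":[0,0,1.5],"angular":[0,0,0],"fingers":0.4},{"delta_pos":[0,0,1.5],"angular":[0,0,0],"fingers":0.4},{"delta_pos":[0,0,40],"angular":[0,0,0],"fingers":0.4},{"delta_pos":[-30,15,60],"angular":[0,0,0],"fingers":0.4},{"delta_pos":[-83,37,60],"angular":[0,0,0],"fingers":0.4},{"delta_pos":[-83,37,60],"angular":[0,0,0],"fingers":0.4},{"delta_pos":[-83,37,60],"angular":[0,0,0],"fingers":0.4}]';  python3 - <<'E'
from h import *
snap("wrist","w17");snap("side","s17");snap("top","t17")
print(ctrl.sense()["eef_pos"].round(1))
c=np.array([568.2,97.0])
for n,p,z in(("top mid",(359,77),32.5),("inner end",(360,125),32.5),("outer end",(358,30),32.5),("armend",(360,160),14)):
    q=atz("w5",180+p[0]/2.6,60+p[1]/2.6,z)[:2]-c;print(n,np.hypot(*q).round(1),np.degrees(np.arctan2(q[1],q[0])).round(1))
a=cv2.resize(cv2.imread("pics/w17.png")[40:380,60:560],(500,340));b=cv2.resize(cv2.imread("pics/s17.png")[190:270,280:355],(300,320),interpolation=cv2.INTER_CUBIC)
cv2.imwrite("pics/m17.png",np.hstack([a,np.pad(b,((0,20),(0,0),(0,0)))]))
E
```

```text
time_s: 31.65
eef_pos: [487.4, 134.8, 147.6]
ee_rot: [0.001, 0.208, 0.978, 0.0]
force: [0.2, -0.5, 0.7]
grip_width: 0.4
grip_force: 0.0
[487.7 134.6 147.2]
top mid 90.1 156.9
inner end 76.7 156.9
outer end 103.2 157.0
armend 65.5 157.1
```

View pics/m17.png

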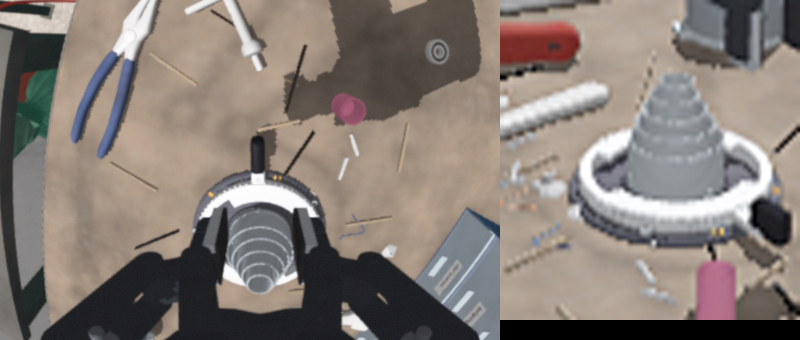

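```bash
python3 -m jog '[{"delta_pos":[-1.2,-1.2,-50],"angular":[0,0,0],"fingers":0.4},{"delta_pos":[-1.2,-1.2,-95],"angular":[0,0,0],"fingers":0.4},{"delta_pos":[-1.2,-1.2,-115],"angular":[0,0,0],"fingers":0.4},{"delta_pos":[-1.2,-1.2,-121],"angular":[0,0,0],"fingers":0.4},{"delta_pos":[-1.2,-1.2,-121],"angular":[0,0,0],"fingers":0.4},{"delta_pos":[-1.2,-1.2,-121],"angular":[0,0,0],"fingers":0},{"delta_pos":[-1.2,-1.2,-121],"angular":[0,0,0],"fingers":0},{"delta_pos":[-1.2,-1.2,-121],"angular":[0,0,0],"fingers":0},{"delta_pos":[-1.2,-1.2,-121],"angular":[0,0,0],"fingers":0},{"delta_pos":[-1.2,-1.2,-121],"angular":[0,0,0],"fingers":0}]' 30
```

```text
time_s: 33.05
eef_pos: [486.3, 133.8, 27.2]
ee_rot: [0.001, 0.208, 0.978, 0.0]
force: [-0.3, 0.2, 6.7]
grip_width: 0.135
grip_force: 33.6
```

Gripped lever (≈12 mm). Turn it open.

```bash
python3 -m jog '[{"delta_pos":[-3.9,-11.2,0],"angular":[0,0,0.131],"fingers":0},{"delta_pos":[-6.3,-22.9,0],"angular":[0,0,0.262],"fingers":0},{"delta_pos":[-7.2,-34.8,0],"angular":[0,0,0.393],"fingers":0},{"delta_pos":[-6.6,-46.7,0],"angular":[0,0,0.524],"fingers":0},{"delta_pos":[-4.3,-58.3,0],"angular":[0,0,0.655],"fingers":0},{"delta_pos":[-0.6,-69.7,0],"angular":[0,0,0.785],"fingers":0},{"delta_pos":[-0.6,-69.7,0],"angular":[0,0,0.785],"fingers":0},{"delta_pos":[-0.6,-69.7,0],"angular":[0,0,0.785],"fingers":0}]' 30
python3 -m jog '[{"delta_pos":[1,-2.5,0],"angular":[0,0,0.03],"fingers":0},{"delta_pos":[1,-2.5,0],"angular":[0,0,0.03],"fingers":0}]' 30
```

```text
time_s: 34.05
eef_pos: [484.9, 65.0, 27.2]
ee_rot: [0.0, -0.182, 0.983, 0.001]
force: [-3.9, 8.7, 11.1]
grip_width: 0.129
grip_force: 34.5
time_s: 34.3
eef_pos: [485.0, 64.6, 27.1]
ee_rot: [-0.0, -0.195, 0.981, 0.003]
force: [-7.3, 24.7, 14.4]
grip_width: 0.132
grip_force: 40.1
```

```bash
python3 -m jog '[{"delta_pos":[-0.5,2,0],"angular":[0,0,0],"fingers":0},{"delta_pos":[-0.5,2,0],"angular":[0,0,0],"fingers":0.4},{"delta_pos":[-0.5,2,0],"angular":[0,0,0],"fingers":0.4},{"delta_pos":[-0.5,2,50],"angular":[0,0,0],"fingers":0.4},{"delta_pos":[-0.5,2,110],"angular":[0,0,0],"fingers":0.4},{"delta_pos":[40,-50,150],"angular":[0,0,0],"fingers":0.6},{"delta_pos":[80,-100,190],"angular":[0,0,0],"fingers":0.6},{"delta_pos":[120,-155,204],"angular":[0,0,0],"fingers":0.6},{"delta_pos":[159,-212,204],"angular":[0,0,0],"fingers":0.6},{"delta_pos":[159,-212,204],"angular":[0,0,0],"fingers":0.6}]' 30
python3 -m jog '[{"delta_pos":[0,0,0],"angular":[0,0,0],"fingers":0.6},{"delta_pos":[0,0,0],"angular":[0,0,0],"fingers":0.6}]' | head -3
python3 - <<'E'
from h import *
im=snap("wrist","w18");snap("top","t18");snap("side","s18");print(ctrl.sense()["eef_pos"].round(1))
u,v=proj("w18",[645,-150,109]);print(u,v)
g=cv2.cvtColor(im,cv2.COLOR_BGR2GRAY);m=(g<60).astype(np.uint8)
n,l,st,ce=cv2.connectedComponentsWithStats(m)
for i in range(1,n):
    if st[i,4]>60: print(i,st[i],ce[i].round(1))
E
```

```text
time_s: 35.55
eef_pos: [645.8, -153.3, 230.0]
ee_rot: [-0.0, -0.196, 0.981, -0.0]
force: [0.1, 0.5, -0.4]
grip_width: 0.603
grip_force: 0.0
time_s: 35.8
eef_pos: [644.6, -150.0, 229.9]
ee_rot: [-0.0, -0.197, 0.98, 0.0]
[ 644.7 -149.5  230.6]
320.5910202233928 199.37757111352136
1 [128   0  23   5  75] [138.8   1.4]
2 [ 143    0  208   94 3415] [254.   49.8]
3 [392   0  53  20 431] [416.6   6.7]
4 [126   3  46  10 187] [149.2   7.4]
14 [630 102  10  18  98] [633.9 109.9]
16 [519 115  16  25 328] [526.7 126.6]
18 [568 132  25  16  74] [580.1 139.5]
22 [465 147  31  76 260] [472.6 184.2]
26 [300 170  30  50 775] [314.1 194.6]
30 [488 181  11  40 138] [491.5 200.2]
34 [   91   250   459   150 31622] [321.3 350.3]
36 [595 272  45  36 826] [618.4 288.7]
37 [346 318  22  10  86] [357.  321.1]
```

```bash
cat >> h.py <<'E'
from scipy.optimize import minimize
def barfit(fn,x,y,zc,thr=60,box=60,grow=0):
    g=cv2.cvtColor(cv2.imread(f"pics/{fn}.png"),cv2.COLOR_BGR2GRAY);u,v=proj(fn,[x,y,zc]);u0,v0=int(u)-box//2,int(v)-box//2
    S=8;m=cv2.resize(g[v0:v0+box,u0:u0+box],None,fx=S,fy=S,interpolation=cv2.INTER_CUBIC)
    m=(m<thr).astype(np.uint8);n,l,st,_=cv2.connectedComponentsWithStats(m);k=l[box*S//2,box*S//2] or 1+np.argmax(st[1:,4]);m=(l==k).astype(np.uint8)
    def cost(p):
        c,s=np.cos(p[2]),np.sin(p[2]);P=[]
        for a in(-7,7):
            for b in(-23,23):
                for h in(-8,8):
                    w=proj(fn,[p[0]+a*c-b*s,p[1]+a*s+b*c,zc+h]);P.append([(w[0]-u0+.5)*S-.5,(w[1]-v0+.5)*S-.5])
        r=np.zeros_like(m);cv2.fillConvexPoly(r,cv2.convexHull(np.round(P).astype(np.int32)),1)
        return 1-(r&m).sum()/max((r|m).sum(),1)
    best=min((minimize(cost,[x,y,t],method="Nelder-Mead",options={"initial_simplex":[[x,y,t],[x+6,y,t],[x,y+6,t],[x,y,t+.3]]}) for t in np.arange(0,3.1,.4)),key=lambda r:r.fun)
    return best.x[:2].round(1),np.degrees(best.x[2]).round(1)%180,round(best.fun,3)
E
python3 - <<'E'
from h import *
for z in(101,99):
  for t in(50,70): print(z,t,barfit("w18",645,-150,z,t))
print(barfit("top0",645,-150,101,60,30),barfit("t18",645,-150,101,60,30))
for r,z in((41,83),(41,0)):print(fit("w18",645,-150,z,(r,)))
E
```

```text
101 50 (array([ 646.8, -154.4]), np.float64(129.4), np.float64(0.258))
101 70 (array([ 647. , -154.2]), np.float64(130.9), np.float64(0.194))
99 50 (array([ 647.9, -153.8]), np.float64(129.7), np.float64(0.246))
99 70 (array([ 647.4, -154.1]), np.float64(131.3), np.float64(0.184))
(array([ 641.5, -152.7]), np.float64(128.5), np.float64(0.487)) (array([ 651.4, -133.5]), np.float64(49.3), np.float64(0.799))
[11.42, 639.25, -161.0, 83.0]
[10.61, 646.75, -156.0, 0.0]
```

```bash
python3 - <<'E'
from h import *
for t in(75,80,90,100): print(t,barfit("w18",646,-153,101,t),barfit("w18",646,-153,95,t))
g=cv2.cvtColor(cv2.imread("pics/w18.png"),cv2.COLOR_BGR2GRAY)
print(g[164:226:2,288:342:2])
E
```

```text
75 (array([ 646.7, -154.4]), np.float64(131.4), np.float64(0.18)) (array([ 648.3, -153.9]), np.float64(132.5), np.float64(0.14))
80 (array([ 646.7, -154.3]), np.float64(131.8), np.float64(0.165)) (array([ 648.3, -153.9]), np.float64(132.5), np.float64(0.124))
90 (array([ 646.2, -154.5]), np.float64(133.2), np.float64(0.129)) (array([ 647.9, -154.1]), np.float64(133.7), np.float64(0.088))
100 (array([ 645.3, -154.1]), np.float64(135.3), np.float64(0.304)) (array([ 647.5, -153.7]), np.float64(134.8), np.float64(0.303))
[[185 187 187 184 184 184 184 183 183 183 184 183 182 182 181 182 182 181
  180 180 179 179 176 174 170 164 158]
 [187 187 185 185 185 183 183 185 184 184 184 182 181 178 164 177 170 170
  178 180 180 180 180 178 174 168 164]
 [187 186 187 185 186 185 185 184 179 174 159 167 137 128 106 127 114 115
  149 179 180 180 180 179 178 174 167]
 [186 185 186 183 186 185 181 158 120  87  56  62  69  91  95  97  96  98
  136 169 180 181 180 180 179 175 171]
 [186 185 185 185 184 175 127  61  35  33  29  25  29  80  94  95  96  94
  108 159 178 179 178 180 179 179 177]
 [185 185 18
[... 2226 characters left out ...]
 112 136 158 154 146]
 [160 170 179 182 183 186 186 186 186 186 185 182 146  51  34  39  37  38
   36  31  42 137 160 165 160 147 130]
 [157 156 164 172 179 181 183 183 185 186 186 186 176  94  38  37  37  39
   37  33  66 153 163 155 141 132 143]
 [154 154 152 155 164 171 176 179 181 180 182 183 183 139  59  38  36  40
   50  70 121 155 145 134 131 147 156]
 [152 152 152 151 150 153 161 165 170 172 173 175 173 170 129  70  70 107
  134 144 144 138 137 148 156 157 157]
 [150 150 148 150 149 149 147 147 152 153 156 159 160 161 152 146 141 142
  141 140 139 149 160 162 162 158 157]
 [150 149 147 149 149 150 150 151 150 150 144 145 144 143 140 141 142 146
  151 156 158 158 160 161 160 160 158]]
```

```bash
python3 - <<'E'
from h import *
for z in(55,65,75,85,95,101): print(z,barfit("w18",646,-153,z,65))
print(ctrl.sense()["eef_pos"], cal("w18")["t"], -cal("w18")["R"].T@cal("w18")["t"])
a=cv2.resize(cv2.imread("pics/w18.png")[100:300,200:440],(600,500),interpolation=cv2.INTER_CUBIC);b=cv2.resize(cv2.imread("pics/s18.png")[130:230,310:390],(200,250),interpolation=cv2.INTER_CUBIC)
cv2.imwrite("pics/m18.png",np.hstack([a,np.pad(b,((0,250),(0,0),(0,0)))]))
E
```

```text
55 (array([ 658.7, -151.6]), np.float64(134.4), np.float64(0.031))
65 (array([ 656.1, -152.2]), np.float64(134.3), np.float64(0.027))
75 (array([ 653.7, -152.7]), np.float64(132.9), np.float64(0.057))
85 (array([ 651.1, -153.3]), np.float64(132.1), np.float64(0.103))
95 (array([ 648.6, -153.9]), np.float64(131.3), np.float64(0.169))
101 (array([ 647. , -154.4]), np.float64(130.9), np.float64(0.211))
[ 644.73727542 -149.51188262  230.59975095] [ 388.4154413  -542.97757381  190.3949127 ] [ 566.68118081 -183.87045041  356.37833866]
```

View pics/m18.png

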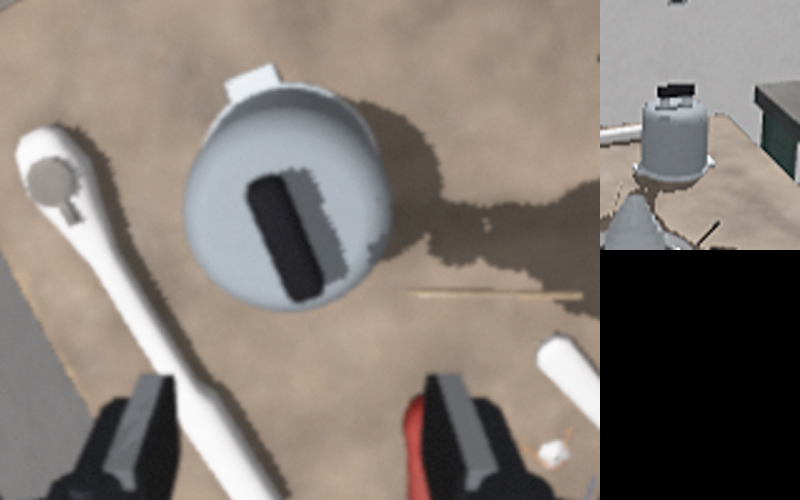

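```bash
python3 -m jog '[{"delta_pos":[0,0,0],"angular":[0,0,-0.18],"fingers":0.6},{"delta_pos":[0,0,0],"angular":[0,0,-0.36],"fingers":0.6},{"delta_pos":[0,0,0],"angular":[0,0,-0.54],"fingers":0.6},{"delta_pos":[0,0,0],"angular":[0,0,-0.72],"fingers":0.6},{"delta_pos":[0,0,0],"angular":[0,0,-0.9],"fingers":0.6},{"delta_pos":[0,0,0],"angular":[0,0,-1.08],"fingers":0.6},{"delta_pos":[0,0,0],"angular":[0,0,-1.26],"fingers":0.6},{"delta_pos":[0,0,0],"angular":[0,0,-1.44],"fingers":0.6},{"delta_pos":[0,0,0],"angular":[0,0,-1.62],"fingers":0.6},{"delta_pos":[0,0,0],"angular":[0,0,-1.8],"fingers":0.6}]'|head -3;python3 -m jog '[{"delta_pos":[2,-3,0],"angular":[0,0,-0.18],"fingers":0.6},{"delta_pos":[2,-3,0],"angular":[0,0,-0.36],"fingers":0.6},{"delta_pos":[2,-3,0],"angular":[0,0,-0.54],"fingers":0.6},{"delta_pos":[2,-3,-10],"angular":[0,0,-0.72],"fingers":0.6},{"delta_pos":[2,-3,-20],"angular":[0,0,-0.9],"fingers":0.6},{"delta_pos":[2,-3,-30],"angular":[0,0,-0.986],"fingers":0.6},{"delta_pos":[2,-3,-30],"angular":[0,0,-0.986],"fingers":0.6},{"delta_pos":[2,-3,-30],"angular":[0,0,-0.986],"fingers":0.6}]'
python3 - <<'E'
from h import *
im=snap("wrist","w19");s=ctrl.sense();print(s["eef_pos"].round(1),s["joints"].round(2))
for z in(95,101): 
  for t in(60,75): print(z,t,barfit("w19",647,-153,z,t,80))
u,v=map(int,proj("w19",[647,-153,101]));g=cv2.cvtColor(im,cv2.COLOR_BGR2GRAY);m=(g<70).astype(np.uint8)
n,l,st,ce=cv2.connectedComponentsWithStats(m);k=l[v,u];print(u,v,k,st[k],cv2.minAreaRect(np.argwhere(l==k)[:,::-1].astype(np.float32)))
for r in range(v-40,v+41,8): 
  c=np.where(l[r]==k)[0];print(r,(c.min(),c.max()) if len(c) else None)
E
```

```text
time_s: 37.2
eef_pos: [644.8, -149.6, 230.7]
ee_rot: [0.0, 0.648, 0.762, 0.0]
time_s: 38.2
eef_pos: [647.1, -153.1, 201.0]
ee_rot: [0.0, 0.93, 0.368, 0.0]
force: [-0.1, 0.4, 0.3]
grip_width: 0.599
grip_force: 0.0
[ 647.1 -153.3  201.1] [-0.41  0.66  1.08  0.    1.39  0.41]
95 60 (array([ 643.2, -157.7]), np.float64(134.3), np.float64(0.189))
95 75 (array([ 643.6, -157.7]), np.float64(134.9), np.float64(0.118))
101 60 (array([ 644.6, -156.2]), np.float64(133.6), np.float64(0.23))
101 75 (array([ 644.9, -156.4]), np.float64(133.7), np.float64(0.162))
318 204 22 [311 179  18  58 950] ((319.5, 207.5), (57.0, 17.0), 90.0)
164 None
172 None
180 (np.int64(314), np.int64(324))
188 (np.int64(311), np.int64(328))
196 (np.int64(312), np.int64(328))
204 (np.int64(312), np.int64(328))
212 (np.int64(312), np.int64(328))
220 (np.int64(312), np.int64(328))
228 (np.int64(313), np.int64(328))
236 (np.int64(315), np.int64(326))
244 None
```

```bash
python3 -m jog '[{"delta_pos":[-0.9,-1.6,-40],"angular":[0,0,0],"fingers":0.6},{"delta_pos":[-0.9,-1.6,-80],"angular":[0,0,0],"fingers":0.6},{"delta_pos":[-0.9,-1.6,-98],"angular":[0,0,0],"fingers":0.6},{"delta_pos":[-0.9,-1.6,-98],"angular":[0,0,0],"fingers":0.6},{"delta_pos":[-0.9,-1.6,-98],"angular":[0,0,0],"fingers":0},{"delta_pos":[-0.9,-1.6,-98],"angular":[0,0,0],"fingers":0},{"delta_pos":[-0.9,-1.6,-98],"angular":[0,0,0],"fingers":0},{"delta_pos":[-0.9,-1.6,-98],"angular":[0,0,0],"fingers":0},{"delta_pos":[-0.9,-1.6,-98],"angular":[0,0,0],"fingers":0},{"delta_pos":[-0.9,-1.6,-98],"angular":[0,0,0],"fingers":0}]' 70; python3 -m jog '[{"delta_pos":[0,0,0],"angular":[0,0,0],"fingers":0},{"delta_pos":[0,0,50],"angular":[0,0,0],"fingers":0},{"delta_pos":[0,0,110],"angular":[0,0,0],"fingers":0},{"delta_pos":[0,0,120],"angular":[0,0,0],"fingers":0},{"delta_pos":[0,0,120],"angular":[0,0,0],"fingers":0},{"delta_pos":[0,0,120],"angular":[0,0,0],"fingers":0}]'
python3 - <<'E'
from h import *
snap("side","s20");snap("top","t20");snap("wrist","w20")
E
```

```text
time_s: 39.5
eef_pos: [646.8, -155.1, 103.9]
ee_rot: [0.001, 0.93, 0.367, 0.001]
force: [0.8, 1.7, 6.7]
grip_width: 0.149
grip_force: 69.2
time_s: 40.25
eef_pos: [645.4, -154.8, 219.8]
ee_rot: [-0.001, 0.93, 0.367, -0.002]
force: [-0.0, 0.3, -4.6]
grip_width: 0.146
grip_force: 69.1
```

```bash
python3 -m jog '[{"delta_pos":[-8,30,0],"angular":[0,0,0.08],"fingers":0},{"delta_pos":[-20,75,0],"angular":[0,0,0.2],"fingers":0},{"delta_pos":[-35,120,0],"angular":[0,0,0.32],"fingers":0},{"delta_pos":[-50,165,0],"angular":[0,0,0.44],"fingers":0},{"delta_pos":[-63,210,0],"angular":[0,0,0.56],"fingers":0},{"delta_pos":[-73,240,0],"angular":[0,0,0.65],"fingers":0},{"delta_pos":[-76.9,253.1,0],"angular":[0,0,0.674],"fingers":0},{"delta_pos":[-76.9,253.1,0],"angular":[0,0,0.674],"fingers":0},{"delta_pos":[-76.9,253.1,0],"angular":[0,0,0.674],"fingers":0},{"delta_pos":[-76.9,253.1,0],"angular":[0,0,0.674],"fingers":0}]'
python3 - <<'E'
from h import *
im=snap("side","s21");snap("top","t21");s=ctrl.sense();print(s["eef_pos"].round(1),s["joints"].round(2))
b=cv2.imread("pics/s8.png")
# silhouette columns of cover in side view vs empty reference (pre-cover)
d=np.abs(im.astype(int)-cv2.imread("pics/s17.png").astype(int)).sum(2)
c=np.array([568.9,98.2])
v=np.array([99,1010])-c;v=v/np.linalg.norm(v);t=np.array([-v[1],v[0]])
for z in(140,150,160,170,180):
    e=[proj("s21",[*(c+k*t*41),z]) for k in(1,-1)]
    r=int(round(e[0][1]));row=im[r,:,:].astype(int)
    g=np.abs(np.diff(cv2.GaussianBlur(cv2.cvtColor(im,cv2.COLOR_BGR2GRAY),(0,0),1)[r].astype(int)))
    out=[]
    for q in e:
        u=int(q[0]);w=g[u-8:u+9];out.append((round(q[0],1),u-8+int(w.argmax()),int(w.max())))
    print(z,r,out)
E
```

```text
time_s: 41.65
eef_pos: [569.5, 97.0, 222.1]
ee_rot: [-0.0, 0.757, 0.653, -0.0]
force: [-1.3, 0.4, -3.2]
grip_width: 0.149
grip_force: 69.1
[569.4  97.4 222.2] [-0.03  0.45  1.37 -0.    1.32  0.11]
140 189 [(np.float64(340.8), 340, 26), (np.float64(307.5), 302, 7)]
150 185 [(np.float64(340.9), 347, 13), (np.float64(307.5), 307, 34)]
160 181 [(np.float64(341.0), 340, 23), (np.float64(307.5), 307, 32)]
170 177 [(np.float64(341.2), 344, 24), (np.float64(307.5), 307, 30)]
180 174 [(np.float64(341.3), 341, 26), (np.float64(307.5), 307, 29)]
```

```bash
python3 -m jog '[{"delta_pos":[0,0.5,-30],"angular":[0,0,0],"fingers":0},{"delta_pos":[0,0.5,-60],"angular":[0,0,0],"fingers":0},{"delta_pos":[0,0.5,-85],"angular":[0,0,0],"fingers":0},{"delta_pos":[0,0.5,-96],"angular":[0,0,0],"fingers":0},{"delta_pos":[0,0.5,-100],"angular":[0,0,0],"fingers":0},{"delta_pos":[0,0.5,-103],"angular":[0,0,0],"fingers":0},{"delta_pos":[0,0.5,-105],"angular":[0,0,0],"fingers":0},{"delta_pos":[0,0.5,-105],"angular":[0,0,0],"fingers":0}]'; python3 -m jog '[{"delta_pos":[0,0,-2],"angular":[0,0,0],"fingers":0},{"delta_pos":[0,0,-4],"angular":[0,0,0],"fingers":0},{"delta_pos":[0,0,-6],"angular":[0,0,0],"fingers":0},{"delta_pos":[0,0,-7],"angular":[0,0,0],"fingers":0},{"delta_pos":[0,0,-7],"angular":[0,0,0],"fingers":0}]'
```

```text
time_s: 42.75
eef_pos: [569.3, 98.5, 117.6]
ee_rot: [0.0, 0.756, 0.654, 0.0]
force: [-0.4, -0.3, -2.5]
grip_width: 0.146
grip_force: 69.0
time_s: 43.38
eef_pos: [569.2, 98.5, 110.3]
ee_rot: [-0.0, 0.756, 0.654, -0.0]
force: [-0.4, -0.8, -1.8]
grip_width: 0.149
grip_force: 69.1
```

```bash
python3 -m jog '[{"delta_pos":[0,0,-1],"angular":[0,0,0],"fingers":0},{"delta_pos":[0,0,-1.5],"angular":[0,0,0],"fingers":0},{"delta_pos":[0,0,-1.5],"angular":[0,0,0],"fingers":0}]'
```

```text
time_s: 43.75
eef_pos: [569.4, 98.5, 109.9]
ee_rot: [0.0, 0.756, 0.654, 0.0]
force: [-3.0, 0.4, 6.7]
grip_width: 0.146
grip_force: 70.5
```

```bash
python3 -m jog '[{"delta_pos":[0,0,1.5],"angular":[0,0,0],"fingers":0},{"delta_pos":[0,0,1.5],"angular":[0,0,0],"fingers":0.5},{"delta_pos":[0,0,1.5],"angular":[0,0,0],"fingers":0.5},{"delta_pos":[0,0,1.5],"angular":[0,0,0],"fingers":0.5},{"delta_pos":[0,0,40],"angular":[0,0,0],"fingers":0.5},{"delta_pos":[0,0,80],"angular":[0,0,0.18],"fingers":0.5},{"delta_pos":[-20,-10,80],"angular":[0,0,0.36],"fingers":0.5},{"delta_pos":[-45,-20,80],"angular":[0,0,0.54],"fingers":0.5},{"delta_pos":[-65,-28,80],"angular":[0,0,0.72],"fingers":0.5},{"delta_pos":[-83.7,-34,80],"angular":[0,0,0.9],"fingers":0.5}]'; python3 -m jog '[{"delta_pos":[0,0,0],"angular":[0,0,0.18],"fingers":0.4},{"delta_pos":[0,0,0],"angular":[0,0,0.36],"fingers":0.4},{"delta_pos":[0,0,0],"angular":[0,0,0.54],"fingers":0.4},{"delta_pos":[0,0,0],"angular":[0,0,0.72],"fingers":0.4},{"delta_pos":[0,0,0],"angular":[0,0,0.9],"fingers":0.4},{"delta_pos":[0,0,0],"angular":[0,0,1.08],"fingers":0.4},{"delta_pos":[0,0,0],"angular":[0,0,1.21],"fingers":0.4},{"delta_pos":[0,0,0],"angular":[0,0,1.21],"fingers":0.4},{"delta_pos":[0,0,0],"angular":[0,0,1.21],"fingers":0.4}]'
python3 - <<'E'
from h import *
snap("wrist","w22");snap("side","s22");im=snap("top","t22")
s=ctrl.sense();print(s["eef_pos"].round(1),s["joints"].round(2))
print("handle top", barfit("t22",569,98,107,60,30), "side", barfit("s22",569,98,107,60,30))
print("proj",proj("w22",[485,64.7,32.5]))
# lever dark comp in wrist
g=cv2.cvtColor(cv2.imread("pics/w22.png"),cv2.COLOR_BGR2GRAY);m=(g<60).astype(np.uint8)
n,l,st,ce=cv2.connectedComponentsWithStats(m)
for i in range(1,n):
    if st[i,4]>100 and abs(ce[i][0]-320)<120: print(st[i],ce[i].round(),atz("w22",*ce[i],30).round(1))
E
```

```text
time_s: 45.0
eef_pos: [484.8, 64.3, 188.9]
ee_rot: [0.0, 0.394, 0.919, 0.0]
force: [0.6, -0.9, 0.6]
grip_width: 0.502
grip_force: 0.0
time_s: 46.12
eef_pos: [485.5, 64.5, 188.8]
ee_rot: [0.0, -0.195, 0.981, -0.0]
force: [0.6, 0.2, -0.2]
grip_width: 0.402
grip_force: 0.0
[485.5  64.5 188.8] [-0.11  0.29  1.69 -0.    1.16 -2.07]
handle top (array([564.3, 101.9]), np.float64(176.7), np.float64(0.532)) side (array([570.2,  96.9]), np.float64(2.0999999999999943), np.float64(0.349))
proj (np.float64(321.11863733409393), np.float64(186.38378336221027))
[223   0  51  33 864] [251.  13.] [355.6 -58.3  30. ]
[283   0  27  12 196] [295.   4.] [334.3 -23.7  30. ]
[316 166  12  31 342] [321. 181.] [481.1  63.2  30. ]
[416 172  48  26 181] [439. 184.] [437.4 174.1  30. ]
[  101   248   462   152 33005] [329. 350.] [684.4 158.2  30. ]
[296 295  48  35 898] [319. 312.] [628.1 122.1  30. ]
```

```bash
python3 -m jog '[{"delta_pos":[0,0,-60],"angular":[0,0,0],"fingers":0.4},{"delta_pos":[0,0,-120],"angular":[0,0,0],"fingers":0.4},{"delta_pos":[0,0,-150],"angular":[0,0,0],"fingers":0.4},{"delta_pos":[0,0,-162.5],"angular":[0,0,0],"fingers":0.4},{"delta_pos":[0,0,-162.5],"angular":[0,0,0],"fingers":0.4},{"delta_pos":[0,0,-162.5],"angular":[0,0,0],"fingers":0},{"delta_pos":[0,0,-162.5],"angular":[0,0,0],"fingers":0},{"delta_pos":[0,0,-162.5],"angular":[0,0,0],"fingers":0},{"delta_pos":[0,0,-162.5],"angular":[0,0,0],"fingers":0},{"delta_pos":[0,0,-162.5],"angular":[0,0,0],"fingers":0}]' 30
```

```text
time_s: 47.52
eef_pos: [485.9, 65.4, 27.7]
ee_rot: [0.001, -0.195, 0.981, 0.001]
force: [-2.1, 6.5, 4.4]
grip_width: 0.135
grip_force: 32.8
```

```bash
python3 -m jog '[{"delta_pos":[-3.7,11.3,0],"angular":[0,0,-0.131],"fingers":0},{"delta_pos":[-5.9,23,0],"angular":[0,0,-0.262],"fingers":0},{"delta_pos":[-6.5,34.9,0],"angular":[0,0,-0.393],"fingers":0},{"delta_pos":[-5.6,46.8,0],"angular":[0,0,-0.524],"fingers":0},{"delta_pos":[-3.1,58.4,0],"angular":[0,0,-0.655],"fingers":0},{"delta_pos":[0.9,69.6,0],"angular":[0,0,-0.785],"fingers":0},{"delta_pos":[6.2,80.3,0],"angular":[0,0,-0.916],"fingers":0},{"delta_pos":[13,90.1,0],"angular":[0,0,-1.047],"fingers":0},{"delta_pos":[13,90.1,0],"angular":[0,0,-1.047],"fingers":0}]' 30; python3 -m jog '[{"delta_pos":[2.2,2.6,0],"angular":[0,0,-0.04],"fingers":0},{"delta_pos":[2.2,2.6,0],"angular":[0,0,-0.04],"fingers":0},{"delta_pos":[2.2,2.6,0],"angular":[0,0,-0.04],"fingers":0}]' 30
```

```text
time_s: 48.65
eef_pos: [499.6, 153.8, 27.7]
ee_rot: [0.001, 0.321, 0.947, -0.0]
force: [0.6, -8.1, 3.3]
grip_width: 0.132
grip_force: 34.9
time_s: 49.02
eef_pos: [499.9, 154.2, 27.6]
ee_rot: [-0.0, 0.338, 0.941, -0.003]
force: [-9.8, -24.7, 11.9]
grip_width: 0.134
grip_force: 32.4
```

```bash
python3 -m jog '[{"delta_pos":[-0.8,-1,0],"angular":[0,0,0.01],"fingers":0},{"delta_pos":[-0.8,-1,0],"angular":[0,0,0.01],"fingers":0.4},{"delta_pos":[-0.8,-1,0],"angular":[0,0,0.01],"fingers":0.4},{"delta_pos":[-0.8,-1,0],"angular":[0,0,0.01],"fingers":0.4},{"delta_pos":[-0.8,-1,50],"angular":[0,0,0],"fingers":0.4},{"delta_pos":[-0.8,-1,110],"angular":[0,0,0],"fingers":0.4},{"delta_pos":[-0.8,-1,160],"angular":[0,0,0],"fingers":0.4},{"delta_pos":[-0.8,-1,160],"angular":[0,0,0],"fingers":0.4},{"delta_pos":[-0.8,-1,160],"angular":[0,0,0],"fingers":0.4}]'
python3 - <<'E'
from h import *
snap("wrist","w23");snap("side","s23")
g=cv2.cvtColor(cv2.imread("pics/w23.png"),cv2.COLOR_BGR2GRAY);m=(g<60).astype(np.uint8)
print(ctrl.sense()["eef_pos"])
n,l,st,ce=cv2.connectedComponentsWithStats(m)
c=np.array([568.3,97])
for i in range(1,n):
    if st[i,4]>150 and abs(ce[i][0]-320)<60:
        q=atz("w23",*ce[i],30)[:2];print(st[i],ce[i].round(),q.round(1),np.hypot(*(q-c)),np.degrees(np.arctan2(*(q-c)[::-1])))
print("cover side",barfit("s23",570,97,107,60,30),barfit("s22",570,97,107,60,30))
im=cv2.imread("pics/w23.png").astype(int);k=(im[:,:,2]>170)&(im[:,:,0]<110)&(im[:,:,1]>110)
n,l,st,ce=cv2.connectedComponentsWithStats(k.astype(np.uint8))
for i in range(1,n):
    if st[i,4]>3:
        q=atz("w23",*ce[i],6)[:2];r=np.hypot(*(q-c))
        if 58<r<75:print("brass",st[i,4],r,np.degrees(np.arctan2(*(q-c)[::-1])))
E
```

```text
time_s: 50.15
eef_pos: [499.4, 156.3, 185.4]
ee_rot: [-0.001, 0.339, 0.941, -0.0]
force: [0.7, 0.8, -0.1]
grip_width: 0.401
grip_force: 0.0
[499.29418423 156.24266768 184.81728075]
[    0   126   540   274 36545] [294. 334.] [623.4  10.9] 102.25132127841673 -57.37749326497242
[313 167  22  33 420] [320. 183.] [496.7 157. ] 93.43215347259515 140.04126335083842
[296 298  49  35 916] [320. 315.] [619.1  56.2] 65.13797369536455 -38.744695334917346
cover side (array([571.9,  93.1]), np.float64(1.9000000000000057), np.float64(0.349)) (array([571.2,  94.3]), np.float64(2.0), np.float64(0.348))
brass 10 65.73369177786164 -158.19807718607797
```

```bash
python3 -c "
from rig import ctrl
print(ctrl.finish_job())"
```

```text
the job is handed in; nothing more can be done
None
```

All five cups are nested in the stand, the cover is seated with its ears through the lock ring, and the ring is turned to its locked stop; I handed the job in at about 50 s of the 210 s, and no verdict came back.

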